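Load the skate-wheel washer and ratchet its basket down

ROBOT

A 6-joint arm with a two-finger parallel gripper is mounted at the origin on the work surface. World frame = base frame: x ahead of the robot, y to its left, z up, the work surface at z = 0. Lengths are in m, angles in degrees, forces in N, time in s.
With the tool pointing down it reaches from about 0.25 to 0.725 m from the base axis. Payload 9.7 kg.
Tool frame: the origin (TCP) lies midway between the tips of the shut fingers; the grasp point (between the pads) lies 19 mm behind it; z points along the fingers, y is the line along which they close (so a half turn about z gives the same grasp; the last joint's range is limited). The gripper opens to 85 mm and grips with 20 to 120 N. Pads are 22 mm wide; open, the fingers measure 114 mm over their backs; the gripper's body (76 mm by 85 mm) begins 54 mm behind the grasp point. The pads swing forward as they close: fully open they stand 13 mm farther back than shut.
Start: joints at [-66.692, 4.979, 10.078, 95.1, 0, 90], TCP at [0.218, -0.505, 0.231] pointing down, gripper open.
Joint ranges: [-179.16, 179.16], [-48.56, 103.87], [-65.8, 70.77], [-126.05, 130.52], [-82.76, 87.17], [-180, 180]. Speed limits (degrees/s): [127.2, 127.2, 147.25, 180, 180, 180].

INTERFACE

Orientations are given as [roll, pitch, yaw] about the fixed x, y, z axes, in that order (R = Rz(yaw) Ry(pitch) Rx(roll)).
In Python, from workcell import * gives the robot as it stands.
- The arm moves only by the tool servo_tool, never from a script. Its argument "moves" is a list of rows, each a list of 4 numbers: the shift along the world's x, y, z in cm, then the turn about the world's z in rad. A call has 1 to 20 rows; each row is the pose to reach, as a shift and turn from the pose commanded when the call began; what a row does not reach only later rows make up. A row lasts 1/12 s, in which the tool goes at most 41.7 mm and 7.16 degrees, less where a joint would pass 70% of its speed; a pose out of reach is approached as far as the arm can. A call with a gripper value outside its range is refused whole. "claw" is the closure, from 0 (fully open) to 1 (shut), set as the call begins (left out, the last holds). The fingers move at their own pace and stop on an object; "force" is the grip in N (left out, the last holds). Time passes only in rows, so rows that repeat a pose let the fingers close. It gives the time, the measured TCP pose, the force, the opening and the grip force at its end, in the units of the state.
- get_obs(): the state, without advancing time (a new reading comes with each control period).
- camera(name): name is "side" or "top" or "wrist"; returns the picture (480x640x3 uint8, red, green, blue); there is no depth.
- get_calibration(name): a dict with "fx", "fy", "cx", "cy" (pixels), "rvec" (rotation vector, rad) and "tvec" (3), from world to camera coordinates, as OpenCV has them; the wrist camera has in their place "tool_from_camera" (4x4, takes a point from camera to tool coordinates, whose origin is the TCP and whose axes are the flange's). Camera axes: x right, y down, z forward; pixel columns grow to the right and rows downward; lengths in m; the calibration is good to about 2 mm. The wrist camera is an equidistant fisheye: a pixel r from the principal point sees the ray r / f radians off the axis. A picture is of the moment at which its call begins: read the wrist's pose just before it. get_calibration takes no time and is no camera call.
- job_done(): hands the job in; it is judged then, once.
The state is a dict: "time": time; "q": joint angles; "qd": joint speeds; "joint_efforts": joint torques, N m; "ee_pos": TCP position; "tcp_rot": TCP orientation; "wrist_force": force on the tool from outside, world axes, zero at the start; "torque": the same for the moment, N m; "opening": finger opening in m; "grasp_force": force on a finger pad.
Only numpy, scipy, OpenCV 4.12 (cv2) and the standard library are available. Lean on these libraries where they do the work, as an engineer would, in place of code of your own. Each camera call takes 0.05 s, during which the arm holds its last target. There are 200 camera calls.

TASK

Lay every loose orange skate wheel flat in the raised basket of the washer. Then fit the ratchet wrench over the brass nut and swing it back and forth, tightening clockwise and letting it slip on each return, until the basket is fully down (do not take it off part-way, nor force the nut or basket by hand), and lay the wrench flat back in the steel pan. Once the basket is down, also swing the red lever of the pump so that it points along the green mark, and leave the other things on the counter where they are.

Things in the scene. Friction and masses are not known exactly. Their poses are not given: they have to be found in the camera images.
- washer: Fixed parts washer. Origin: centre of its underside, on the counter. Open steel tank 300 (x) x 170 (y) x 100 mm high, walls 5 mm. On its -y side a blue gear column, 130 (x) x 85 (y) x 110 mm high, carries the brass nut, with a fixed round collar (radius 40 mm) about the nut on which the wrench head rests.
- nut_seat (a point): Fixed point on the nut's vertical axis at the collar's top, 116 mm up (axes as the washer's): set the wrench's origin here. Two yellow posts 10 mm thick, up to z = 160 mm, stand 65 mm from the axis, 62 degrees either side of the washer's -y: the handle goes between them and can swing about 46 degrees either side of the washer's -y. Nothing else is in its way.
- nut (a joint): Turn of the brass nut, rad: 0 as found, grows clockwise from above, stop at 4.2 (basket down). Takes 0.35 N m, stays put. 12 upright ribs 30 degrees apart, outer radius 23.7 mm, leaning inward above 13 mm; top 25 mm above the collar. The wrench drives it clockwise only; swung back it slips over the ribs. Whole 30-degree steps count, less some slack: 80 degrees each way gains 60.
- basket (a joint): How far the basket has gone down in m: 0 raised, 0.045 fully down. Driven by the nut, 10.7 mm per rad.
- basket_floor (a point): Centre of the basket floor's upper face, 84 mm above the counter when raised; axes as the washer's. The aluminium basket in the tank is open on top, 262 (x) x 138 (y) mm inside, walls 4 mm thick rising 26 mm above its floor: room for three wheels in a row along x, 85 mm apart.
- wrench: Loose ratchet wrench, 0.4 kg, lying in the pan. Origin: centre of the underside of its ring head; x along the handle, z up. Ring 12 mm thick, outer radius 36, bore radius 26 mm; a dark spring pawl juts from the handle side into the bore and yields outwards to a few N. Centre of mass near x = 80 mm. It drops over the nut from above at any angle, same side up as it lies.
- wrench_grip (a point): Place to grip the wrench across y from above: x = 115 mm, z = 18 mm in its frame (axes as the wrench's). The black grip is 20 mm wide (y), 26 mm high (from the underside, z = 0) and runs from x = 75 to 175 mm; the neck from x = 35 to 75 mm is 15 wide, 14 high.
- pan: Fixed brushed steel pan 140 (x) x 250 (y) mm outside, walls 3 mm thick and 18 mm high, floor 3 mm thick. Origin: centre of its underside, on the counter.
- wheel1: Loose orange skate wheel lying flat, 58 mm diameter, 34 mm high, 0.1 kg, white hub. Origin: centre of its underside, z up. May be absent.
- wheel2: As wheel1. May be absent.
- wheel3: As wheel1. May be absent.
- pump: Fixed round grey pump control, radius 70 mm, 50 mm high. Origin: centre of its underside; the lever turns about its vertical axis.
- lever (a joint): Angle of the pump's red lever in rad, growing counter-clockwise from above, range -1.5 to 1.5; at 0 it points along the pump's x. It stays where it is left; about 1 N at the knob moves it.
- lever_knob (a point): On the lever's upright round red knob (18 mm diameter, 50 mm from the pivot), at half its height; the knob spans 65 to 97 mm above the counter. x points outwards along the lever.
- mark_tip (a point): On the green mark, a painted stripe 8 mm wide from 28 to 68 mm from the lever's pivot on the white dial under the lever; this point is 50 mm from the pivot, x points outwards along the stripe. Its direction differs from start to start.
- spacer: Bystander: loose brass axle spacer tube standing upright, 22 mm diameter, 32 mm high. Origin: centre of its underside.
- toe_stop: Bystander: loose black toe stop, 52 mm diameter, 50 mm high. Origin: centre of its underside.
- puller: Bystander: loose red T-shaped bearing puller lying flat, 130 mm long, 70 mm wide, 14 mm high. Origin: centre of its underside.
Mind the look-alikes: they are no part of the job. Leave any blue or turquoise look-alike of the wheel2 alone.

How it is judged:
By the outcome, as a careful person would: the job done as asked, in the order asked, and still so for the second after the job is handed in, with the robot touching nothing.
Of wheel1, wheel2, wheel3 only 2 to 3 are there at a start; the rules pass over those that are not, and their reading is None.
At some moment in a run one of wheel1, wheel2, wheel3 may be knocked a few centimetres aside while the robot is not near it.
It also fails if it takes over 208 s, if anything falls off the work surface, if the arm or the gripper's body presses on something with over 40 N, if the wrist force passes 120 N, or if a joint passes its speed limit or range.

## Working session

There is one attempt and no reset: what is moved stays moved. The work goes in short steps, Python scripts to look and compute and a tool call to move; the robot and the scene stay as the last step left them, time stands still between calls to the robot, and variables do not carry over. Pictures are saved under pics/ and viewed, at most 14 in all, crops included, and the job is handed in when it is done.

Besides the shell and the picture viewer there is one more tool, called after ">>>" as name(argument=value, ...), one argument or row to a line, values as JSON. servo_tool: Moves the arm, as the interface text tells. Its arguments: {"type":"object","properties":{"moves":{"type":"array","items":{"type":"array","items":{"type":"number"}}},"claw":{"type":"number"},"force":{"type":"number"}},"required":["moves"]}

```bash
mkdir -p pics; ls; python3 - <<'E'
from workcell import *
import cv2
o=get_obs();print(o)
for n in ("top","side","wrist"):
    cv2.imwrite(f"pics/{n}0.png",camera(n)[:,:,::-1]);print(n,get_calibration(n))
E
```

```text
pics
{'time': 0.0, 'q': array([-6.66944737e+01,  5.00990975e+00,  1.00355207e+01,  9.50995372e+01,
       -1.02943499e-04,  9.00008842e+01]), 'qd': array([ 0.01676555,  0.05621387,  0.04862752, -0.03002409, -0.08180046,
        0.04084121]), 'joint_efforts': array([ 3.37342708e-04, -5.20386815e+01,  4.64809799e+01,  1.59588869e-02,
       -5.05480125e-05, -1.16339045e-06]), 'ee_pos': array([ 0.21750956, -0.50491878,  0.23060404]), 'tcp_rot': array([-1.79926074e+02,  1.04084231e-04,  2.33046422e+01]), 'wrist_force': array([-0.70694668, -0.45703287,  0.12585976]), 'torque': array([ 0.00402992, -0.00704463,  0.0077111 ]), 'grasp_force': 0.0, 'opening': 0.08494749982131995}
top {'fx': 445.3631923872147, 'fy': 445.3631923872147, 'cx': 317.8999424651369, 'cy': 234.95906924347696, 'rvec': array([ 2.10103312, -2.14446265,  0.20406876]), 'tvec': array([-0.00496796,  0.541634  ,  1.26428393])}
side {'fx': 593.4490114671997, 'fy': 593.4490114671997, 'cx': 324.2243557935122, 'cy': 240.57720403874072, 'rvec': array([ 0.44569636, -2.71342841,  1.25402368]), 'tvec': array([0.48204781, 0.18160296, 1.18144616])}
wrist {'fx': 371.64829954431775, 'fy': 371.64829954431775, 'cx': 319.89448784822366, 'cy': 238.48792166507363, 'tool_from_camera': array([[ 7.47933584e-04, -9.65356490e-01, -2.60933493e-01,
         6.53501277e-02],
       [ 9.99999531e-01,  8.82657912e-04, -3.99129716e-04,
        -5.49763443e-04],
       [ 6.15617474e-04, -2.60933072e-01,  9.65356697e-01,
        -1.42715657e-01],
       [ 0.00000000e+00,  0.00000000e+00,  0.00000000e+00,
         1.00000000e+00]])}
```

View pics/top0.png

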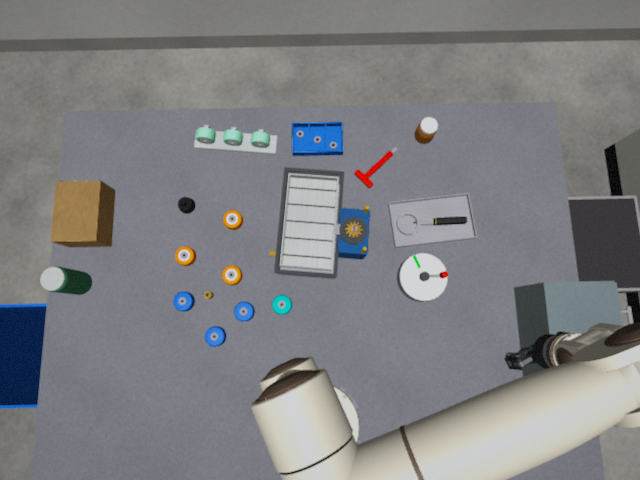

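View pics/side0.png

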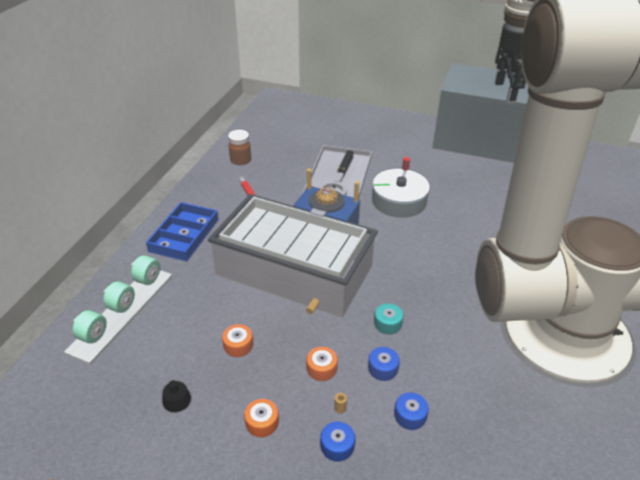

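The top view shows three orange wheels (232,219), (185,256) and (232,275). The washer is at (311,222), the nut at (353,229), the pan with the wrench at (432,220), and the pump at (423,277) with its lever pointing right (-y) and the green mark up-left. The side view shows the same things, with the wheels at (237,340), (322,362) and (262,417).

```bash
cat > h.py <<'E'
from workcell import *
import cv2, numpy as np
from scipy.spatial.transform import Rotation as Rn
def ray(name,uv,obs=None):
    c=get_calibration(name); u,v=uv; x=(u-c["cx"])/c["fx"]; y=(v-c["cy"])/c["fy"]
    if name=="wrist":
        r=np.hypot(x,y); d=np.array([x/r*np.sin(r),y/r*np.sin(r),np.cos(r)]) if r>1e-9 else np.array([0,0,1.])
        R=Rn.from_euler("xyz",obs["tcp_rot"],degrees=True).as_matrix(); T=c["tool_from_camera"]
        return R@T[:3,3]+obs["ee_pos"], R@T[:3,:3]@d
    R=cv2.Rodrigues(c["rvec"])[0]; return -R.T@c["tvec"], R.T@np.array([x,y,1.])
def plane(r,z): o,d=r; return o+d*(z-o[2])/d[2]
def tri(*rs):
    A=np.zeros((3,3));b=np.zeros(3);P=[]
    for o,d in rs:
        d=d/np.linalg.norm(d);M=np.eye(3)-np.outer(d,d);A+=M;b+=M@o
    p=np.linalg.solve(A,b); 
    return p, max(np.linalg.norm(np.cross(p-o,d/np.linalg.norm(d))) for o,d in rs)
def proj(name,p,obs=None):
    c=get_calibration(name)
    if name=="wrist":
        R=Rn.from_euler("xyz",obs["tcp_rot"],degrees=True).as_matrix(); T=c["tool_from_camera"]
        q=T[:3,:3].T@(R.T@(np.array(p)-obs["ee_pos"])-T[:3,3]); t=np.arctan2(np.hypot(*q[:2]),q[2]); e=q[:2]/np.hypot(*q[:2])
        return np.array([c["cx"],c["cy"]])+c["fx"]*t*e
    q=cv2.Rodrigues(c["rvec"])[0]@np.array(p)+c["tvec"]; return np.array([c["cx"]+c["fx"]*q[0]/q[2],c["cy"]+c["fy"]*q[1]/q[2]])
def mask(img,lo,hi): # img rgb, hsv range
    h=cv2.cvtColor(img,cv2.COLOR_RGB2HSV); return cv2.inRange(h,np.array(lo),np.array(hi))
def blobs(m,amin=15):
    n,l,s,c=cv2.connectedComponentsWithStats(m); return [(np.round(c[i],1).tolist(),int(s[i,4]),s[i,:4].tolist()) for i in range(1,n) if s[i,4]>=amin]
def load(f): return cv2.imread(f)[:,:,::-1].copy()
E
python3 - <<'E'
from h import *
np.set_printoptions(precision=4,suppress=True)
for n in("top","side"):
    im=load(f"pics/{n}0.png")
    print(n,"orange",blobs(mask(im,(6,190,120),(18,255,255))))
    print(" brass",blobs(mask(im,(12,100,60),(30,255,255)),6))
    print(" red",blobs(mask(im,(0,180,90),(4,255,255))))
    print(" green",blobs(mask(im,(50,120,80),(75,255,255))))
    g=cv2.cvtColor(im,cv2.COLOR_RGB2HSV)
    hulls=[]
    for c,a,b in blobs(mask(im,(4,170,90),(18,255,255)),60):
        x,y,w,h=b
        sub=g[y:y+h,x:x+w]; m=((sub[:,:,1]<60)&(sub[:,:,2]>150)).astype(np.uint8)*255
        bb=blobs(m,5); print(" hub",b,[(np.array(k[0])+[x,y],k[1]) for k in bb])
E
```

```text
top orange [([422.5, 133.5], 22, [418, 127, 13, 10]), ([236.6, 221.3], 35, [227, 211, 15, 18]), ([189.3, 257.1], 36, [181, 247, 13, 19]), ([237.8, 277.2], 28, [231, 268, 11, 17])]
 brass [([422.3, 136.0], 164, [415, 124, 20, 20]), ([82.7, 213.7], 3770, [51, 181, 64, 66]), ([366.0, 208.7], 21, [364, 206, 5, 7]), ([232.7, 219.7], 174, [223, 210, 19, 19]), ([435.5, 221.2], 13, [435, 218, 2, 7]), ([353.3, 229.2], 160, [345, 221, 18, 17]), ([185.6, 256.0], 191, [175, 246, 21, 20]), ([363.6, 249.5], 17, [362, 247, 4, 6]), ([272.4, 253.0], 31, [269, 251, 7, 5]), ([231.7, 275.0], 180, [222, 266, 20, 19]), ([208.0, 294.4], 47, [204, 291, 9, 7])]
 red [([372.2, 170.0], 293, [355, 151, 38, 37]), ([443.8, 274.1], 30, [440, 272, 8, 5])]
 green [([416.2, 260.7], 26, [413, 255, 7, 13]), ([63.5, 282.2], 31, [57, 273, 10, 18])]
 hub [417, 126, 17, 13] [(array([427.7, 128.9]), 84)]
side orange []
 brass [([308.6, 177.3], 44, [307, 169, 4, 19]), ([356.1, 191.6], 41, [355, 182, 3, 19]), ([326.4, 196.2], 133, [317, 191, 20, 11]), ([312.4, 305.2], 85, [308, 299, 10, 14]), ([237.1, 340.1], 136, [224, 327, 26, 20]), ([321.9, 363.7], 161, [309, 350, 27, 21]), ([340.2, 402.1], 163, [335, 394, 11, 18]), ([261.2, 416.0], 282, [246, 400, 31, 28])]
 red []
 green []
 hub [246, 402, 25, 34] [(array([260.6, 411.9]), 294), (array([246.8, 433.9]), 9)]
```

```bash
python3 -c "
import cv2
i=cv2.imread('pics/top0.png')[155:310,260:490];cv2.imwrite('pics/topc.png',cv2.resize(i,None,fx=3.4,fy=3.4,interpolation=cv2.INTER_CUBIC))"
```

```text
(no output)
```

View pics/topc.png

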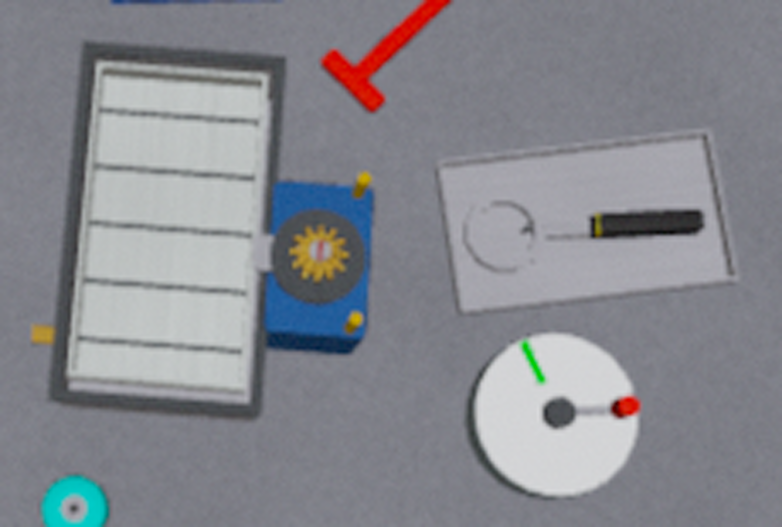

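The crop shows the tank, with the nut at the crop's (318,252), the posts at (363,183) and (354,322), the wrench ring at (500,236) with its grip at (645,223), and the pump hub at (558,411).

```bash
cat >> h.py <<'E'
def hubs(im,amin=60):
    m=mask(im,(3,120,80),(20,255,255)); out=[]
    for c in cv2.findContours(cv2.morphologyEx(m,cv2.MORPH_CLOSE,np.ones((5,5))),cv2.RETR_EXTERNAL,cv2.CHAIN_APPROX_NONE)[0]:
        if cv2.contourArea(c)<amin: continue
        f=np.zeros(im.shape[:2],np.uint8); cv2.drawContours(f,[cv2.convexHull(c)],-1,255,-1); f=cv2.erode(f,np.ones((3,3)))
        g=cv2.cvtColor(im,cv2.COLOR_RGB2HSV); w=((g[:,:,1]<90)&(f>0)).astype(np.uint8)
        cs=cv2.findContours(w,cv2.RETR_EXTERNAL,cv2.CHAIN_APPROX_NONE)[0]
        cs=[k for k in cs if len(k)>=6]
        if cs:
            k=max(cs,key=cv2.contourArea); e=cv2.fitEllipse(cv2.convexHull(k)) if len(cv2.convexHull(k))>=5 else None
            if e: out.append((np.array(e[0]),e[1],cv2.contourArea(c)))
    return out
E
python3 - <<'E'
from h import *
np.set_printoptions(precision=4,suppress=True)
t=load("pics/top0.png");s=load("pics/side0.png")
H={n:hubs(i) for n,i in(("top",t),("side",s))}
for n in H: print(n,[(h[0],np.round(h[1],1),h[2]) for h in H[n]])
for a in H["top"]:
    for b in H["side"]:
        p,e=tri(ray("top",a[0]),ray("side",b[0]))
        if e<.006: print("wheel",p,e)
def T(n,a,b): print(n,*tri(ray("top",a),ray("side",b)))
T("post+x",(366.5,206.5),(308.6,168.5)); T("post-x",(364,247),(356,182))
T("nut",(353.5,229),(327,194))
k=1/3.4
C=lambda x,y:((x+.5)*k+260-.5,(y+.5)*k+155-.5)
for n,x,y,z in(("ring",500,236,.015),("gripfront",592,225,.029),("gripend",703,221,.029),("pumphub",558,411,.055),("knob",626,406,.09),("mk",525,345,.05),("mk2",542,381,.05),("tankA",84,43,.1),("tankB",285,58,.1),("tankC",260,417,.1),("tankD",51,401,.1),("panA",437,162,.018),("panB",711,131,.018),("panC",737,280,.018),("panD",461,312,.018)):
    print(n,plane(ray("top",C(x,y)),z))
E
```

```text
top [(array([230.7091, 274.2332]), array([11.6, 12.1]), 285.0), (array([183.6543, 254.962 ]), array([11.1, 12.4]), 290.0), (array([231.6056, 218.3709]), array([11.3, 11.8]), 276.5), (array([370.7297, 168.1046]), array([ 6.5, 22.1]), 91.5), (array([425.6206, 130.677 ]), array([ 6.5, 13.7]), 103.5)]
side [(array([260.6525, 411.8263]), array([19., 22.]), 961.0), (array([321.4547, 357.6847]), array([16.4, 20. ]), 768.0), (array([236.7187, 334.5266]), array([15.1, 19.4]), 711.5)]
wheel [0.4328 0.2434 0.0319] 0.00033068865197451516
wheel [0.4932 0.3843 0.0321] 0.0004358967732993591
wheel [0.6018 0.2435 0.0319] 0.0002641765078611185
post+x [ 0.5968 -0.1503  0.1607] 0.0003037453582592404
post-x [ 0.4844 -0.1394  0.1577] 0.0010228207486760036
nut [ 0.5415 -0.1153  0.128 ] 0.00016099278088337732
ring [ 0.5768 -0.2879  0.015 ]
gripfront [ 0.5821 -0.3674  0.029 ]
gripend [ 0.5837 -0.4664  0.029 ]
pumphub [ 0.4149 -0.3201  0.055 ]
knob [ 0.4146 -0.3683  0.09  ]
mk [ 0.4728 -0.2966  0.05  ]
mk2 [ 0.4414 -0.3092  0.05  ]
tankA [0.7359 0.0783 0.1   ]
tankB [ 0.7188 -0.0944  0.1   ]
tankC [ 0.4107 -0.0642  0.1   ]
tankD [0.4274 0.1073 0.1   ]
panA [ 0.6457 -0.2343  0.018 ]
panB [ 0.6696 -0.4845  0.018 ]
panC [ 0.5317 -0.496   0.018 ]
panD [ 0.5079 -0.2487  0.018 ]
```

>>> servo_tool(
  moves=[
    [28,50,7,-0.503],
    [28,50,7,-0.503],
    [28,50,7,-0.503],
    [28,50,7,-0.503],
    [28,50,7,-0.503],
    [28,50,7,-0.503],
    [28,50,7,-0.503],
    [28,50,7,-0.503],
    [28,50,7,-0.503],
    [28,50,7,-0.503],
    [28,50,7,-0.503],
    [28,50,7,-0.503],
    [28,50,7,-0.503],
    [28,50,7,-0.503],
    [28,50,7,-0.503],
    [28,50,7,-0.503],
    [28,50,7,-0.503],
    [28,50,7,-0.503],
    [28,50,7,-0.503],
    [28,50,7,-0.503],
  ],
)

```text
time: 1.82
ee_pos: [0.4956, -0.0286, 0.3015]
tcp_rot: [-179.0, -0.0, -3.8]
wrist_force: [-0.8, 0.7, 0.8]
opening: 0.0857
grasp_force: 0.0
```

```bash
python3 - <<'E'
from h import *
import pickle
o=get_obs();cv2.imwrite("pics/w1.png",camera("wrist")[:,:,::-1]);pickle.dump(o,open("w1.pkl","wb"))
print(o["ee_pos"],o["tcp_rot"],o["time"])
E
```

```text
[ 0.49560738 -0.02855933  0.3014653 ] [-1.79035318e+02 -1.48307853e-03 -3.79769187e+00] 1.8167
```

View pics/w1.png

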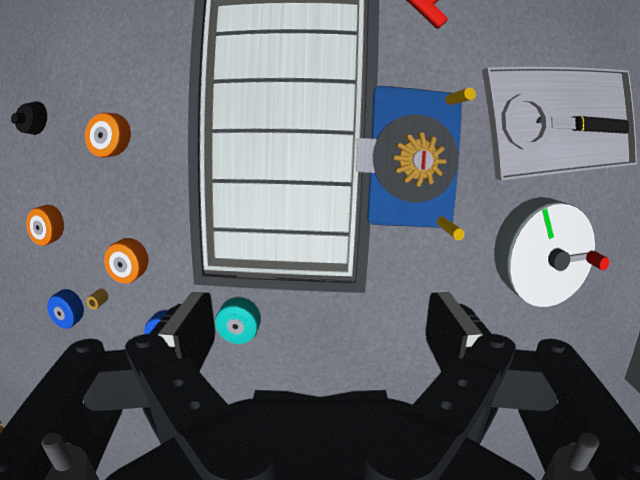

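The wrist picture shows the basket with its middle seam at y≈130 (x from 213 to 357), the nut at (422,160), the posts at (465,95) and (455,233), the ring at (524,121), and the three wheels at (105,134), (40,226) and (124,262).

```bash
python3 - <<'E'
from h import *
import pickle
np.set_printoptions(precision=4,suppress=True)
o=pickle.load(open("w1.pkl","rb"))
k=1/3.4
C=lambda x,y:((x+.5)*k+260-.5,(y+.5)*k+155-.5)
W=lambda u,v,z:plane(ray("wrist",(u,v),o),z)
for n,t,w in(("seamL",C(92,223),(214,129)),("seamR",C(250,235),(356,131)),("seamtopL",C(105,110),(218,31)),("seambotR",C(242,351),(351,234)),("seambotL",C(79,338),(214,229))):
    print(n,*tri(ray("top",t),ray("wrist",w,o)),plane(ray("top",t),.084),W(*w,.084))
im=load("pics/w1.png")
for h in hubs(im,200): print(h[0],W(*h[0],.033),h[2])
print("nut",W(424,160,.141),"post",W(469,94,.16),W(459,235,.16), "collar",W(416,157,.116),"ring",W(524,121,.015))
for s in("top","side"):pass
print("nut tri",tri(ray("top",(353.8,228.8)),ray("wrist",(422,160),o)))
E
```

```text
seamL [0.581  0.074  0.0842] 0.0007175125151090448 [0.5805 0.0736 0.084 ] [0.5816 0.0745 0.084 ]
seamR [ 0.5676 -0.0623  0.0841] 0.001594286673321525 [ 0.5673 -0.0608  0.084 ] [ 0.5679 -0.0639  0.084 ]
seamtopL [0.6771 0.0608 0.0971] 0.0006736641512911824 [0.6804 0.0616 0.084 ] [0.6822 0.0644 0.084 ]
seambotR [ 0.4674 -0.0525  0.088 ] 0.001180954064315541 [ 0.4679 -0.0514  0.084 ] [ 0.4664 -0.0538  0.084 ]
seambotL [0.4811 0.0849 0.0871] 0.00012079624656843123 [0.4817 0.0852 0.084 ] [0.4804 0.0858 0.084 ]
[119.8881 264.025 ] [0.4312 0.2442 0.033 ] 1461.0
[ 37.4966 227.1462] [0.4917 0.3852 0.033 ] 1141.5
[418.1094 159.0015] [ 0.5352 -0.1365  0.033 ] 1759.0
[100.3864 134.5842] [0.6006 0.244  0.033 ] 1573.5
nut [ 0.5409 -0.1149  0.141 ] post [ 0.5945 -0.15    0.16  ] [ 0.4801 -0.1396  0.16  ] collar [ 0.5422 -0.1141  0.116 ] ring [ 0.5813 -0.2845  0.015 ]
nut tri (array([ 0.5407, -0.1153,  0.1341]), np.float64(0.0003897906493380646))
```

>>> servo_tool(
  moves=[
    [0,0,0,0],
    [0,0,0,0],
    [0,0,0,0],
  ],
)

```text
time: 2.12
ee_pos: [0.496, -0.0279, 0.3013]
tcp_rot: [-179.0, 0.0, -3.7]
wrist_force: [0.0, 0.1, 0.3]
opening: 0.0852
grasp_force: 0.0
```

>>> servo_tool(
  moves=[
    [-6.4,27.2,-15,-0.031],
    [-6.4,27.2,-15,-0.031],
    [-6.4,27.2,-15,-0.031],
    [-6.4,27.2,-15,-0.031],
    [-6.4,27.2,-15,-0.031],
    [-6.4,27.2,-15,-0.031],
    [-6.4,27.2,-15,-0.031],
    [-6.4,27.2,-15,-0.031],
    [-6.4,27.2,-15,-0.031],
    [-6.4,27.2,-15,-0.031],
    [-6.4,27.2,-15,-0.031],
    [-6.4,27.2,-15,-0.031],
    [-6.4,27.2,-15,-0.031],
    [-6.4,27.2,-15,-0.031],
    [-6.4,27.2,-15,-0.031],
  ],
)

```text
time: 3.37
ee_pos: [0.4261, -0.0061, 0.1627]
tcp_rot: [-177.2, 0.0, -2.6]
wrist_force: [-0.5, 0.1, 0.4]
opening: 0.0853
grasp_force: 0.0
```

```bash
cat > wl.py <<'E'
from h import *
np.set_printoptions(precision=4,suppress=True)
def look():
    o=get_obs(); im=camera("wrist"); print(o["time"],o["ee_pos"],o["tcp_rot"])
    for h in hubs(im,150): print(" w",h[0],plane(ray("wrist",h[0],o),.033),h[2])
    t=camera("top")
    for h in hubs(t): print(" t",h[0],plane(ray("top",h[0]),.033),h[2])
    return o,im
E
python3 -c "
from wl import *
look()"
```

```text
3.3667 [ 0.4261 -0.0061  0.1627] [-177.236     0.0473   -2.6105]
 w [ 62.405 232.347] [0.4314 0.2441 0.033 ] 2722.5
 w [48.1058 55.1411] [0.6008 0.2441 0.033 ] 2680.0
 w [539.4956  41.673 ] [ 0.5744 -0.1814  0.033 ] 3797.5
 t [230.7091 274.2332] [0.4324 0.2432 0.033 ] 286.5
 t [183.6926 254.8688] [0.4929 0.3838 0.033 ] 291.0
 t [231.6056 218.3709] [0.6013 0.2432 0.033 ] 278.5
 t [371.5 175.5] [ 0.7278 -0.1848  0.033 ] 60.0
 t [425.6206 130.677 ] [ 0.8712 -0.3609  0.033 ] 69.5
```

```bash
python3 -c "
from wl import *
o=get_obs();print(o['q'],o['qd'],o['joint_efforts'],o['wrist_force'])"
```

```text
[ -2.6679 -12.827  -14.3852  88.5144   2.7613 179.9441] [-0.0228  0.1122  0.6812  0.1535  0.0066 -0.032 ] [ -0.0036 -33.0379  46.7602  -0.0666   0.1557  -0.    ] [ 0.6254 -0.6206 -0.0062]
```

>>> servo_tool(
  moves=[
    [0,0,3,0],
    [0,0,3,0],
    [0,0,3,0],
    [0,0,3,0],
  ],
)

```text
time: 3.8
ee_pos: [0.4264, -0.0061, 0.1928]
tcp_rot: [-177.2, 0.0, -2.6]
wrist_force: [0.3, -0.1, 1.0]
opening: 0.0853
grasp_force: 0.0
```

```bash
python3 -c "
from wl import *
o=get_obs();print(o['q'],o['qd'],o['joint_efforts'],o['ee_pos'],o['tcp_rot'])"
```

```text
[ -2.6661 -12.5203 -10.7956  91.756    2.7615 179.9436] [-0.096   0.3004 -1.1732 -0.0481  0.055  -0.0993] [ -0.0004 -33.8503  47.9825   0.0825   0.1597   0.    ] [ 0.4264 -0.0061  0.1928] [-177.2385    0.0285   -2.6097]
```

>>> servo_tool(
  moves=[
    [0,12,4,1.55],
    [0,12,4,1.55],
    [0,12,4,1.55],
    [0,12,4,1.55],
    [0,12,4,1.55],
    [0,12,4,1.55],
    [0,12,4,1.55],
    [0,12,4,1.55],
    [0,12,4,1.55],
    [0,12,4,1.55],
    [0,12,4,1.55],
    [0,12,4,1.55],
    [0,12,4,1.55],
    [0,12,4,1.55],
    [0,12,4,1.55],
  ],
)

```text
time: 5.05
ee_pos: [0.426, 0.1139, 0.2322]
tcp_rot: [-177.2, 0.1, 86.1]
wrist_force: [-0.1, -0.3, -0.1]
opening: 0.0853
grasp_force: 0.0
```

```bash
python3 -c "
from wl import *
o=get_obs();print(o['q'],o['ee_pos'],o['tcp_rot'])"
```

```text
[ 14.4447  -7.1263  -1.7909  98.0277   0.8144 108.3447] [0.426  0.1139 0.2322] [-177.1883    0.0749   86.0826]
```

>>> servo_tool(
  moves=[
    [0,6,6,2.4],
    [0,6,6,2.4],
    [0,6,6,2.4],
    [0,6,6,2.4],
    [0,6,6,2.4],
    [0,6,6,2.4],
    [0,6,6,2.4],
    [0,6,6,2.4],
    [0,6,6,2.4],
    [0,6,6,2.4],
    [0,6,6,2.4],
    [0,6,6,2.4],
    [0,6,6,2.4],
    [0,6,6,2.4],
    [0,6,6,2.4],
    [0,6,6,2.4],
    [0,6,6,2.4],
    [0,6,6,2.4],
    [0,6,6,2.4],
    [0,6,6,2.4],
  ],
)

```text
time: 6.72
ee_pos: [0.426, 0.1738, 0.2927]
tcp_rot: [-177.2, 0.1, -136.0]
wrist_force: [0.2, 0.8, 0.2]
opening: 0.0856
grasp_force: 0.0
```

>>> servo_tool(
  moves=[
    [0,0,0,2.5],
    [0,0,0,2.5],
    [0,0,0,2.5],
    [0,0,0,2.5],
    [0,0,0,2.5],
    [0,0,0,2.5],
    [0,0,0,2.5],
    [0,0,0,2.5],
    [0,0,0,2.5],
    [0,0,0,2.5],
    [0,0,0,2.5],
    [0,0,0,2.5],
    [0,0,0,2.5],
    [0,0,0,2.5],
    [0,0,0,2.5],
    [0,0,0,2.5],
    [0,0,0,2.5],
    [0,0,0,2.5],
    [0,0,0,2.5],
    [0,0,0,2.5],
  ],
)

```text
time: 8.38
ee_pos: [0.4261, 0.1738, 0.2925]
tcp_rot: [-177.2, 0.1, 7.2]
wrist_force: [0.0, 0.6, -0.1]
opening: 0.0854
grasp_force: 0.0
```

```bash
python3 -c "
from wl import *
o=get_obs();print(o['q'],o['ee_pos'],o['tcp_rot'])"
```

```text
[  20.5151   -6.0143    6.0483  101.5042    2.7111 -166.6264] [0.4261 0.1738 0.2925] [-177.2333    0.0835    7.1567]
```

>>> servo_tool(
  moves=[
    [0,-6,0,0.2],
    [0,-6,0,0.2],
    [0,-6,0,0.2],
    [0,-6,0,0.2],
    [0,-6,0,0.2],
    [0,-6,0,0.2],
  ],
)

```text
time: 8.88
ee_pos: [0.4196, 0.1366, 0.2927]
tcp_rot: [-178.2, 0.1, 16.8]
wrist_force: [0.1, -0.4, 0.4]
opening: 0.0851
grasp_force: 0.0
```

>>> servo_tool(
  moves=[
    [0,-6,0,0],
    [0,-6,0,0],
    [0,-6,0,0],
    [0,-6,0,0],
    [0,-6,0,0],
    [0,-6,0,0],
  ],
)

```text
time: 9.38
ee_pos: [0.4113, 0.1087, 0.2927]
tcp_rot: [-179.6, 0.1, 14.5]
wrist_force: [0.3, 0.1, -0.6]
opening: 0.0853
grasp_force: 0.0
```

```bash
python3 -c "
from wl import *
o=get_obs();print(o['q'],o['ee_pos'],o['tcp_rot'])"
```

```text
[  14.5659   -9.9172    2.6604  102.6742    0.3549 -179.9403] [0.4113 0.1087 0.2927] [-179.6452    0.0971   14.5062]
```

>>> servo_tool(
  moves=[
    [0,0,0,-1.745],
    [0,0,0,-1.745],
    [0,0,0,-1.745],
    [0,0,0,-1.745],
    [0,0,0,-1.745],
    [0,0,0,-1.745],
    [0,0,0,-1.745],
    [0,0,0,-1.745],
    [0,0,0,-1.745],
    [0,0,0,-1.745],
    [0,0,0,-1.745],
    [0,0,0,-1.745],
    [0,0,0,-1.745],
    [0,0,0,-1.745],
    [0,0,0,-1.745],
  ],
)

```text
time: 10.63
ee_pos: [0.4113, 0.1086, 0.2927]
tcp_rot: [-179.7, 0.1, -85.8]
wrist_force: [0.1, -1.0, -0.6]
opening: 0.0851
grasp_force: 0.0
```

>>> servo_tool(
  moves=[
    [2.1,13.5,-14,-1.745],
    [2.1,13.5,-14,-1.745],
    [2.1,13.5,-14,-1.745],
    [2.1,13.5,-14,-1.745],
    [2.1,13.5,-14,-1.745],
    [2.1,13.5,-14,-1.745],
    [2.1,13.5,-14,-1.745],
    [2.1,13.5,-14,-1.745],
    [2.1,13.5,-14,-1.745],
    [2.1,13.5,-14,-1.745],
    [2.1,13.5,-14,-1.745],
    [2.1,13.5,-14,-1.745],
    [2.1,13.5,-14,-1.745],
    [2.1,13.5,-14,-1.745],
    [2.1,13.5,-14,-1.745],
    [2.1,13.5,-14,-1.745],
  ],
)

```text
time: 11.97
ee_pos: [0.4321, 0.2435, 0.1527]
tcp_rot: [-179.7, 0.1, 174.9]
wrist_force: [0.8, 0.1, -0.8]
opening: 0.0854
grasp_force: 0.0
```

```bash
python3 -c "
from wl import *
o,im=look();print(o['q']);cv2.imwrite('pics/w2.png',im[:,:,::-1])"
```

```text
11.9667 [0.4321 0.2435 0.1527] [-179.6646    0.0785  174.9116]
 w [496.1577 289.4157] [0.4924 0.3843 0.033 ] 3642.5
 w [320.2498 232.5112] [0.4318 0.2435 0.033 ] 4605.0
 w [404.0469 146.3149] [0.374  0.3082 0.033 ] 734.0
 t [230.9505 276.4995] [0.4257 0.2423 0.033 ] 83.5
 t [353.8121 228.3372] [ 0.563  -0.1244  0.033 ] 62.0
 t [231.6056 218.3709] [0.6013 0.2432 0.033 ] 277.5
[29.586  -3.1608 -6.8661 86.4208 -0.3205 34.675 ]
```

>>> servo_tool(
  moves=[
    [0,0,-5,0],
    [0,0,-10,0],
    [0,0,-13,0],
    [0,0,-14.8,0],
    [0,0,-14.8,0],
    [0,0,-14.8,0],
    [0,0,-14.8,0],
  ],
)

```text
time: 12.65
ee_pos: [0.4331, 0.2438, 0.0069]
tcp_rot: [-179.7, 0.2, 174.6]
wrist_force: [0.7, -0.1, 0.4]
opening: 0.0856
grasp_force: 0.0
```

>>> servo_tool(
  moves=[
    [0,0,0,0],
    [0,0,0,0],
    [0,0,0,0],
    [0,0,0,0],
    [0,0,0,0],
    [0,0,0,0],
    [0,0,0,0],
    [0,0,0,0],
  ],
  claw=1,
  force=40,
)

```text
time: 13.32
ee_pos: [0.4332, 0.2439, 0.0069]
tcp_rot: [-179.8, 0.3, 174.5]
wrist_force: [-1.3, -0.6, 7.6]
opening: 0.0567
grasp_force: 41.6
```

>>> servo_tool(
  moves=[
    [0,0,3,0],
    [0,0,6,0],
    [0,0,10,0],
    [0,0,14,0],
    [0,0,18,0],
    [0,0,18,0],
    [0,0,18,0],
  ],
)

```text
time: 13.9
ee_pos: [0.4333, 0.2439, 0.1881]
tcp_rot: [-179.9, 0.4, 174.5]
wrist_force: [0.4, -0.8, -1.6]
opening: 0.0565
grasp_force: 43.6
```

>>> servo_tool(
  moves=[
    [5.6,-23,0,0],
    [5.6,-23,0,0],
    [5.6,-23,0,0],
    [5.6,-23,0,0],
    [5.6,-23,0,0],
    [5.6,-23,0,0],
    [5.6,-23,0,0],
    [5.6,-23,0,0],
    [5.6,-23,0,0],
    [5.6,-23,0,0],
    [5.6,-23,0,0],
  ],
)

```text
time: 14.82
ee_pos: [0.4878, 0.0143, 0.1846]
tcp_rot: [-179.7, 0.1, 174.6]
wrist_force: [-0.2, -0.7, -1.4]
opening: 0.0567
grasp_force: 43.6
```

>>> servo_tool(
  moves=[
    [0,0,-3,0],
    [0,0,-6,0],
    [0,0,-8,0],
    [0,0,-9,0],
    [0,0,-9.5,0],
    [0,0,-9.5,0],
    [0,0,-9.5,0],
  ],
)

```text
time: 15.4
ee_pos: [0.4884, 0.0139, 0.0908]
tcp_rot: [-179.7, 0.2, 174.6]
wrist_force: [-0.8, 0.6, -1.3]
opening: 0.0569
grasp_force: 43.7
```

>>> servo_tool(
  moves=[
    [0,0,0,0],
    [0,0,0,0],
    [0,0,0,0],
    [0,0,0,0],
    [0,0,0,0],
    [0,0,0,0],
  ],
  claw=0,
)

```text
time: 15.9
ee_pos: [0.4881, 0.0133, 0.0899]
tcp_rot: [-179.7, 0.1, 174.5]
wrist_force: [-0.2, -0.2, -0.4]
opening: 0.0857
grasp_force: 0.0
```

>>> servo_tool(
  moves=[
    [0,0,3,0],
    [0,0,6,0],
    [0,0,9.5,0],
    [0,0,9.5,0],
    [0,0,9.5,0],
  ],
)

```text
time: 16.32
ee_pos: [0.4892, 0.0133, 0.1868]
tcp_rot: [-179.7, 0.3, 174.5]
wrist_force: [0.1, 0.3, -0.7]
opening: 0.0858
grasp_force: 0.0
```

```bash
python3 -c "
from wl import *
o,im=look();print(o['q'])
for h in hubs(im,500): print(h[0],plane(ray('wrist',h[0],o),.117))
cv2.imwrite('pics/w3.png',im[:,:,::-1])"
```

```text
16.3167 [0.4892 0.0133 0.1868] [-179.6932    0.3113  174.5066]
 w [150.5307 313.5395] [ 0.5626 -0.158   0.033 ] 952.0
 w [553.7928 309.1539] [0.6009 0.2441 0.033 ] 2304.0
 w [321.4146 249.2636] [0.5126 0.0119 0.033 ] 6723.0
 t [183.6543 254.962 ] [0.4926 0.3839 0.033 ] 291.0
 t [231.6056 218.3709] [0.6013 0.2432 0.033 ] 276.5
 t [371.0059 176.0635] [ 0.726  -0.1832  0.033 ] 68.0
 t [425.6206 130.677 ] [ 0.8712 -0.3609  0.033 ] 72.0
[ 1.7533 -4.289  -4.1751 89.8438 -0.3436  7.2467]
[150.5307 313.5395] [ 0.5228 -0.1073  0.117 ]
[553.7928 309.1539] [0.5502 0.1807 0.117 ]
[321.4146 249.2636] [0.487  0.0144 0.117 ]
```

>>> servo_tool(
  moves=[
    [11.2,23,0,0],
    [11.2,23,0,0],
    [11.2,23,0,0],
    [11.2,23,0,0],
    [11.2,23,0,0],
    [11.2,23,0,0],
    [11.2,23,0,0],
    [11.2,23,0,0],
    [11.2,23,0,0],
    [11.2,23,0,0],
    [11.2,23,0,0],
    [11.2,23,0,0],
  ],
)

```text
time: 17.42
ee_pos: [0.5999, 0.242, 0.1856]
tcp_rot: [-179.7, 0.1, 174.4]
wrist_force: [0.0, 0.5, -0.0]
opening: 0.0856
grasp_force: 0.0
```

```bash
python3 -c "
from wl import *
o,im=look();print(o['q'])"
```

```text
17.4167 [0.5999 0.242  0.1856] [-179.6858    0.1425  174.4295]
 w [322.3268 223.5679] [0.6008 0.2435 0.033 ] 3688.0
 w [  2.8647 134.2128] [ 0.4693 -0.0787  0.033 ] 2502.0
 w [478.7547  82.1131] [0.4921 0.3842 0.033 ] 3518.0
 t [307.6253 249.6603] [0.501  0.0154 0.033 ] 295.5
 t [353.8117 228.2917] [ 0.5632 -0.1244  0.033 ] 83.0
 t [233.8702 217.0611] [0.6052 0.2365 0.033 ] 63.5
[22.1206 18.0179 20.1502 92.1522 -0.3444 27.6916]
```

>>> servo_tool(
  moves=[
    [0.1,0.15,-5,0],
    [0.1,0.15,-10,0],
    [0.1,0.15,-14,0],
    [0.1,0.15,-17,0],
    [0.1,0.15,-18,0],
    [0.1,0.15,-18,0],
    [0.1,0.15,-18,0],
    [0.1,0.15,-18,0],
  ],
)

```text
time: 18.18
ee_pos: [0.6028, 0.2453, 0.0083]
tcp_rot: [-179.8, 0.3, 174.5]
wrist_force: [0.6, 0.1, 1.1]
opening: 0.0857
grasp_force: 0.0
```

>>> servo_tool(
  moves=[
    [0,0,0,0],
    [0,0,0,0],
    [0,0,0,0],
    [0,0,0,0],
    [0,0,0,0],
    [0,0,0,0],
    [0,0,0,0],
    [0,0,0,0],
  ],
  claw=1,
  force=40,
)

```text
time: 18.85
ee_pos: [0.6022, 0.2451, 0.0073]
tcp_rot: [-179.7, 0.3, 174.5]
wrist_force: [-1.3, -2.2, 7.7]
opening: 0.0571
grasp_force: 41.6
```

>>> servo_tool(
  moves=[
    [0,0,3,0],
    [0,0,6,0],
    [0,0,10,0],
    [0,0,14,0],
    [0,0,18,0],
    [0,0,18,0],
    [0,0,18,0],
  ],
)

```text
time: 19.43
ee_pos: [0.6024, 0.2453, 0.1887]
tcp_rot: [-179.8, 0.4, 174.5]
wrist_force: [1.4, 0.5, -1.9]
opening: 0.0569
grasp_force: 43.5
```

>>> servo_tool(
  moves=[
    [5.7,-24.6,0,0],
    [5.7,-24.6,0,0],
    [5.7,-24.6,0,0],
    [5.7,-24.6,0,0],
    [5.7,-24.6,0,0],
    [5.7,-24.6,0,0],
    [5.7,-24.6,0,0],
    [5.7,-24.6,0,0],
    [5.7,-24.6,0,0],
    [5.7,-24.6,0,0],
    [5.7,-24.6,0,0],
    [5.7,-24.6,0,0],
  ],
)

```text
time: 20.43
ee_pos: [0.6579, 0.0002, 0.1848]
tcp_rot: [-179.7, 0.1, 174.6]
wrist_force: [0.7, 0.0, -1.2]
opening: 0.0565
grasp_force: 43.5
```

>>> servo_tool(
  moves=[
    [0,0,-3,0],
    [0,0,-6,0],
    [0,0,-8,0],
    [0,0,-9,0],
    [0,0,-9.5,0],
    [0,0,-9.5,0],
    [0,0,-9.5,0],
  ],
)

```text
time: 21.02
ee_pos: [0.6585, -0.0006, 0.0911]
tcp_rot: [-179.7, 0.2, 174.6]
wrist_force: [0.6, -0.4, -0.2]
opening: 0.0571
grasp_force: 43.7
```

>>> servo_tool(
  moves=[
    [0,0,0,0],
    [0,0,0,0],
    [0,0,0,0],
    [0,0,0,0],
    [0,0,0,0],
    [0,0,0,0],
  ],
  claw=0,
)

```text
time: 21.52
ee_pos: [0.6581, -0.0012, 0.0899]
tcp_rot: [-179.7, 0.1, 174.5]
wrist_force: [0.2, 0.3, -0.0]
opening: 0.0853
grasp_force: 0.0
```

>>> servo_tool(
  moves=[
    [0,0,3,0],
    [0,0,6,0],
    [0,0,9.5,0],
    [0,0,9.5,0],
    [0,0,9.5,0],
  ],
)

```text
time: 21.93
ee_pos: [0.6592, -0.0013, 0.1875]
tcp_rot: [-179.7, 0.4, 174.5]
wrist_force: [-0.4, 0.3, -0.3]
opening: 0.0854
grasp_force: 0.0
```

```bash
python3 -c "
from wl import *
o,im=look();print(o['q'])
for h in hubs(im,500): print(h[0],plane(ray('wrist',h[0],o),.117))
"
```

```text
21.9333 [ 0.6592 -0.0013  0.1875] [-179.6937    0.3597  174.5072]
 w [321.4383 248.6192] [ 0.6824 -0.0026  0.033 ] 6647.0
 w [106.4888  83.4186] [ 0.5146 -0.1772  0.033 ] 3332.5
 t [183.6543 254.962 ] [0.4926 0.3839 0.033 ] 291.0
 t [353.7399 228.2604] [ 0.5633 -0.1242  0.033 ] 151.0
 t [374.5343 165.2455] [ 0.7607 -0.1956  0.033 ] 86.0
[ 0.0368 19.5022 22.2349 92.4042 -0.3396  5.5295]
[321.4383 248.6192] [ 0.6569 -0.0001  0.117 ]
[106.4888  83.4186] [ 0.5365 -0.1253  0.117 ]
```

>>> servo_tool(
  moves=[
    [-16.7,38.5,0,0],
    [-16.7,38.5,0,0],
    [-16.7,38.5,0,0],
    [-16.7,38.5,0,0],
    [-16.7,38.5,0,0],
    [-16.7,38.5,0,0],
    [-16.7,38.5,0,0],
    [-16.7,38.5,0,0],
    [-16.7,38.5,0,0],
    [-16.7,38.5,0,0],
    [-16.7,38.5,0,0],
    [-16.7,38.5,0,0],
    [-16.7,38.5,0,0],
    [-16.7,38.5,0,0],
    [-16.7,38.5,0,0],
    [-16.7,38.5,0,0],
    [-16.7,38.5,0,0],
  ],
)

```text
time: 23.45
ee_pos: [0.4917, 0.3829, 0.1849]
tcp_rot: [-179.7, 0.1, 174.4]
wrist_force: [-0.3, 0.1, 0.1]
opening: 0.0858
grasp_force: 0.0
```

```bash
python3 -c "
from wl import *
o,im=look();print(o['q'])"
```

```text
23.45 [0.4917 0.3829 0.1849] [-179.6702    0.1052  174.4269]
 w [322.0839 223.7324] [0.4924 0.3841 0.033 ] 3703.0
 w [223.5  92.5] [0.3773 0.3163 0.033 ] 581.5
 t [183.5529 254.8722] [0.4929 0.3842 0.033 ] 135.0
 t [307.5952 249.7401] [0.5008 0.0155 0.033 ] 294.5
 t [353.7399 228.2604] [ 0.5633 -0.1242  0.033 ] 158.5
 t [311.6125 190.7282] [0.6829 0.0003 0.033 ] 281.0
 t [425.6206 130.677 ] [ 0.8712 -0.3609  0.033 ] 64.5
[38.0518 14.6759 15.9698 91.4453 -0.3113 43.6256]
```

>>> servo_tool(
  moves=[
    [0,0.1,-5,0],
    [0,0.1,-10,0],
    [0,0.1,-14,0],
    [0,0.1,-17,0],
    [0,0.1,-18,0],
    [0,0.1,-18,0],
    [0,0.1,-18,0],
    [0,0.1,-18,0],
  ],
)

```text
time: 24.22
ee_pos: [0.4926, 0.3858, 0.0081]
tcp_rot: [-179.8, 0.3, 174.5]
wrist_force: [-0.0, 0.9, -0.1]
opening: 0.0851
grasp_force: 0.0
```

>>> servo_tool(
  moves=[
    [0,0,0,0],
    [0,0,0,0],
    [0,0,0,0],
    [0,0,0,0],
    [0,0,0,0],
    [0,0,0,0],
    [0,0,0,0],
    [0,0,0,0],
  ],
  claw=1,
  force=40,
)

```text
time: 24.88
ee_pos: [0.4921, 0.3855, 0.0072]
tcp_rot: [-179.8, 0.2, 174.5]
wrist_force: [-1.1, -1.6, 8.4]
opening: 0.057
grasp_force: 41.4
```

>>> servo_tool(
  moves=[
    [0,0,3,0],
    [0,0,6,0],
    [0,0,10,0],
    [0,0,14,0],
    [0,0,18,0],
    [0,0,18,0],
    [0,0,18,0],
  ],
)

```text
time: 25.47
ee_pos: [0.4922, 0.3856, 0.1886]
tcp_rot: [-179.9, 0.4, 174.5]
wrist_force: [0.4, 0.5, -1.6]
opening: 0.0568
grasp_force: 43.5
```

>>> servo_tool(
  moves=[
    [8,-37.8,0,0],
    [8,-37.8,0,0],
    [8,-37.8,0,0],
    [8,-37.8,0,0],
    [8,-37.8,0,0],
    [8,-37.8,0,0],
    [8,-37.8,0,0],
    [8,-37.8,0,0],
    [8,-37.8,0,0],
    [8,-37.8,0,0],
    [8,-37.8,0,0],
    [8,-37.8,0,0],
    [8,-37.8,0,0],
    [8,-37.8,0,0],
    [8,-37.8,0,0],
    [8,-37.8,0,0],
  ],
)

```text
time: 26.8
ee_pos: [0.571, 0.0078, 0.1848]
tcp_rot: [-179.7, 0.1, 174.6]
wrist_force: [-0.0, 0.3, -0.4]
opening: 0.0565
grasp_force: 43.5
```

>>> servo_tool(
  moves=[
    [0,0,-3,0],
    [0,0,-6,0],
    [0,0,-8,0],
    [0,0,-9,0],
    [0,0,-9.5,0],
    [0,0,-9.5,0],
    [0,0,-9.5,0],
  ],
)

```text
time: 27.38
ee_pos: [0.5715, 0.0071, 0.0909]
tcp_rot: [-179.7, 0.2, 174.5]
wrist_force: [0.1, 0.1, -1.1]
opening: 0.057
grasp_force: 43.5
```

>>> servo_tool(
  moves=[
    [0,0,0,0],
    [0,0,0,0],
    [0,0,0,0],
    [0,0,0,0],
    [0,0,0,0],
    [0,0,0,0],
  ],
  claw=0,
)

```text
time: 27.88
ee_pos: [0.5712, 0.0067, 0.0899]
tcp_rot: [-179.7, 0.1, 174.5]
wrist_force: [-1.0, 1.2, 0.4]
opening: 0.0854
grasp_force: 0.0
```

>>> servo_tool(
  moves=[
    [0,0,3,0],
    [0,0,6,0],
    [0,0,9.5,0],
    [0,0,9.5,0],
    [0,0,9.5,0],
  ],
)

```text
time: 28.3
ee_pos: [0.5722, 0.0068, 0.1871]
tcp_rot: [-179.7, 0.3, 174.5]
wrist_force: [0.2, -1.0, -0.3]
opening: 0.0854
grasp_force: 0.0
```

```bash
python3 -c "
from wl import *
o,im=look();print(o['q'])
for h in hubs(im,500): print(h[0],plane(ray('wrist',h[0],o),.117))
"
```

```text
28.3 [0.5722 0.0068 0.1871] [-179.6925    0.3338  174.5102]
 w [321.7473 369.1903] [ 0.7162 -0.0056  0.033 ] 5144.5
 w [321.0174 251.5982] [0.5978 0.0048 0.033 ] 6632.5
 w [109.2398 232.0988] [ 0.562  -0.1889  0.033 ] 3346.5
 w [318.9611 107.5289] [0.4803 0.0144 0.033 ] 7161.0
 t [425.6206 130.677 ] [ 0.8712 -0.3609  0.033 ] 61.0
[ 0.8475  7.0338  7.407  90.0753 -0.3425  6.3373]
[321.7473 369.1903] [0.6564 0.     0.117 ]
[321.0174 251.5982] [0.5716 0.0075 0.117 ]
[109.2398 232.0988] [ 0.5459 -0.1314  0.117 ]
[318.9611 107.5289] [0.4874 0.0143 0.117 ]
```

>>> servo_tool(
  moves=[
    [0,0,6,0],
    [0.9,-40.9,7,-1.44],
    [0.9,-40.9,7,-1.44],
    [0.9,-40.9,7,-1.44],
    [0.9,-40.9,7,-1.44],
    [0.9,-40.9,7,-1.44],
    [0.9,-40.9,7,-1.44],
    [0.9,-40.9,7,-1.44],
    [0.9,-40.9,7,-1.44],
    [0.9,-40.9,7,-1.44],
    [0.9,-40.9,7,-1.44],
    [0.9,-40.9,7,-1.44],
    [0.9,-40.9,7,-1.44],
    [0.9,-40.9,7,-1.44],
    [0.9,-40.9,7,-1.44],
    [0.9,-40.9,7,-1.44],
    [0.9,-40.9,7,-1.44],
    [0.9,-40.9,7,-1.44],
    [0.9,-40.9,7,-1.44],
    [0.9,-40.9,7,-1.44],
  ],
)

```text
time: 30.07
ee_pos: [0.5802, -0.402, 0.2551]
tcp_rot: [-179.7, 0.1, 92.1]
wrist_force: [0.5, 0.5, -0.5]
opening: 0.0854
grasp_force: 0.0
```

```bash
python3 - <<'E'
from h import *
import pickle
o=get_obs();cv2.imwrite("pics/w4.png",camera("wrist")[:,:,::-1]);pickle.dump(o,open("w4.pkl","wb"))
print(o["ee_pos"],o["tcp_rot"],o["time"],o["q"])
E
```

```text
[ 0.58017602 -0.40196238  0.25507431] [-1.79681689e+02  1.10367292e-01  9.20527255e+01] 30.0667 [-34.60283009  30.49423197  44.70748329 104.40272557  -0.2785723
  53.34521161]
```

View pics/w4.png

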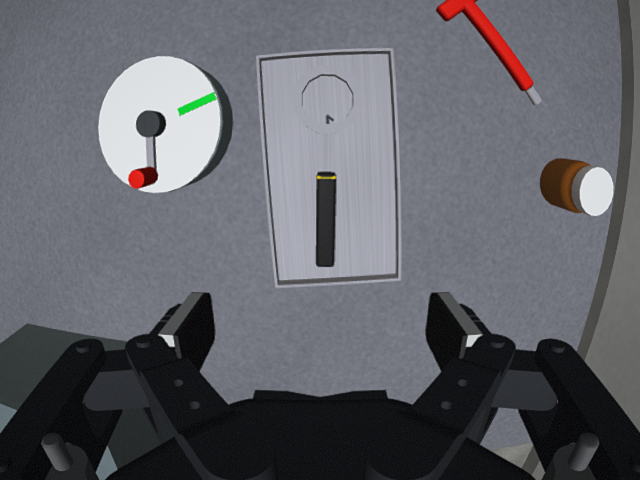

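The wrench lies in the pan: grip from (326,173) to (325,266), ring centre about (327,101). The pump's lever points down in the picture (knob at 143,178) and the green mark runs from (180,112) to (215,97).

```bash
python3 - <<'E'
from h import *
import pickle
np.set_printoptions(precision=4,suppress=True)
o=pickle.load(open("w4.pkl","rb")); im=load("pics/w4.png"); t=load("pics/top0.png")
W=lambda u,v,z:plane(ray("wrist",(u,v),o),z)
g=cv2.cvtColor(im,cv2.COLOR_RGB2GRAY)
sub=(g<70).astype(np.uint8)*255; m=np.zeros_like(sub); m[60:280,290:365]=sub[60:280,290:365]
for b in blobs(m,8): print("dark",b)
c=max(cv2.findContours(m,cv2.RETR_EXTERNAL,cv2.CHAIN_APPROX_NONE)[0],key=cv2.contourArea); r=cv2.minAreaRect(c); print("gripbox",r)
bx=cv2.boxPoints(r); P=np.array([W(*p,.025) for p in bx]); print(P, P.mean(0))
m2=((g<115)).astype(np.uint8)*255; k=np.zeros_like(m2); k[70:137,297:357]=m2[70:137,297:357]
ys,xs=np.nonzero(k); print(len(xs),xs.min(),xs.max(),ys.min(),ys.max())
pts=np.array([W(x,y,.015)[:2] for x,y in zip(xs,ys) if y<112])
A=np.c_[2*pts,np.ones(len(pts))]; s=np.linalg.lstsq(A,(pts**2).sum(1),rcond=None)[0]; print("ring",s[:2],np.sqrt(s[2]+s[0]**2+s[1]**2))
tg=cv2.cvtColor(t,cv2.COLOR_RGB2GRAY); tm=np.zeros_like(tg); tm[205:230,430:470]=(tg[205:230,430:470]<70)*255
for b in blobs(tm,8): print("topdark",b,plane(ray("top",b[0]),.029)); 
b=max(blobs(tm,8),key=lambda b:b[1]); w=max(blobs(m,8),key=lambda b:b[1]); print("grip tri",tri(ray("top",b[0]),ray("wrist",w[0],o)))
gm=mask(im,(50,120,80),(75,255,255)); rm=mask(im,(0,180,90),(4,255,255))
print("green",blobs(gm),"red",blobs(rm))
c=np.concatenate(cv2.findContours(gm,cv2.RETR_EXTERNAL,cv2.CHAIN_APPROX_NONE)[0]); r=cv2.minAreaRect(c); print([W(*p,.05) for p in cv2.boxPoints(r)])
E
```

```text
dark ([327.0, 75.0], 15, [320, 75, 15, 1])
dark ([328.5, 118.4], 16, [327, 116, 6, 7])
dark ([325.7, 173.6], 61, [318, 172, 17, 4])
dark ([325.3, 222.0], 1628, [316, 179, 20, 88])
gripbox ((325.2453308105469, 222.4610137939453), (18.639842987060547, 87.33399200439453), 1.2730300426483154)
[[ 0.5752 -0.4671  0.025 ]
 [ 0.5741 -0.3746  0.025 ]
 [ 0.5928 -0.3743  0.025 ]
 [ 0.595  -0.4668  0.025 ]] [ 0.5843 -0.4207  0.025 ]
150 302 352 74 123
ring [ 0.5812 -0.2926] 0.025534611763683036
topdark ([451.1, 220.4], 190, [436, 217, 31, 8]) [ 0.5823 -0.4199  0.029 ]
grip tri (array([ 0.5838, -0.4203,  0.0241]), np.float64(0.0011723142596625597))
green [([196.4, 103.4], 298, [178, 93, 38, 23])] red [([487.9, 35.8], 1678, [438, 0, 95, 90]), ([136.4, 178.6], 230, [129, 170, 16, 18])]
[array([ 0.4355, -0.3046,  0.05  ]), array([ 0.4729, -0.29  ,  0.05  ]), array([ 0.4763, -0.2969,  0.05  ]), array([ 0.4391, -0.3116,  0.05  ])]
```

>>> servo_tool(
  moves=[
    [0.3,-0.55,-10,-0.017],
    [0.3,-0.55,-10,-0.017],
    [0.3,-0.55,-10,-0.017],
    [0.3,-0.55,-10,-0.017],
    [0.3,-0.55,-10,-0.017],
    [0.3,-0.55,-10,-0.017],
    [0.3,-0.55,-10,-0.017],
  ],
  claw=0.45,
)

```text
time: 30.7
ee_pos: [0.5839, -0.4082, 0.1578]
tcp_rot: [-179.9, 0.2, 91.0]
wrist_force: [-0.2, 0.7, -0.1]
opening: 0.0469
grasp_force: 0.0
```

>>> servo_tool(
  moves=[
    [0,0,-4,0],
    [0,0,-8,0],
    [0,0,-11,0],
    [0,0,-13,0],
    [0,0,-14,0],
    [0,0,-14,0],
    [0,0,-14,0],
    [0,0,-14,0],
  ],
)

```text
time: 31.37
ee_pos: [0.5843, -0.4086, 0.0177]
tcp_rot: [-179.8, 0.2, 91.0]
wrist_force: [0.1, -0.7, -0.5]
opening: 0.0469
grasp_force: 0.0
```

>>> servo_tool(
  moves=[
    [-0.1,0.1,-0.6,0],
    [-0.1,0.1,-1.1,0],
    [-0.1,0.1,-1.1,0],
    [-0.1,0.1,-1.1,0],
  ],
)

```text
time: 31.7
ee_pos: [0.5819, -0.4066, 0.0036]
tcp_rot: [-179.6, 0.1, 91.0]
wrist_force: [0.5, 0.1, 0.2]
opening: 0.0471
grasp_force: 0.0
```

>>> servo_tool(
  moves=[
    [0,0,0,0],
    [0,0,0,0],
    [0,0,0,0],
    [0,0,0,0],
    [0,0,0,0],
    [0,0,0,0],
    [0,0,0,0],
    [0,0,0,0],
  ],
  claw=1,
  force=110,
)

```text
time: 32.37
ee_pos: [0.5826, -0.407, 0.0046]
tcp_rot: [-179.7, 0.1, 91.0]
wrist_force: [1.1, 0.2, 5.9]
opening: 0.018
grasp_force: 108.8
```

>>> servo_tool(
  moves=[
    [0,0,2,0],
    [0,0,5,0],
    [0,0,9,0],
    [0,0,13,0],
    [0,0,17,0],
    [0,0,20,0],
    [0,0,20,0],
    [0,0,20,0],
  ],
)

```text
time: 33.03
ee_pos: [0.5825, -0.4072, 0.2048]
tcp_rot: [-179.7, 0.2, 91.0]
wrist_force: [0.5, -1.0, -6.0]
opening: 0.0185
grasp_force: 108.4
```

```bash
python3 - <<'E'
from h import *
import pickle
o=get_obs();cv2.imwrite("pics/w5.png",camera("wrist")[:,:,::-1]);pickle.dump(o,open("w5.pkl","wb"))
print(o["ee_pos"],o["tcp_rot"],o["time"],o["q"],o["torque"],o["wrist_force"])
E
```

```text
[ 0.58249283 -0.40716718  0.20476302] [-1.79747584e+02  1.77482178e-01  9.10306904e+01] 33.0333 [-34.83687423  28.7834603   36.54841546  97.86551899  -0.29171997
  54.13308228] [-0.16914024  0.0080659   0.01080686] [ 0.50212364 -0.96080556 -5.96681058]
```

View pics/w5.png

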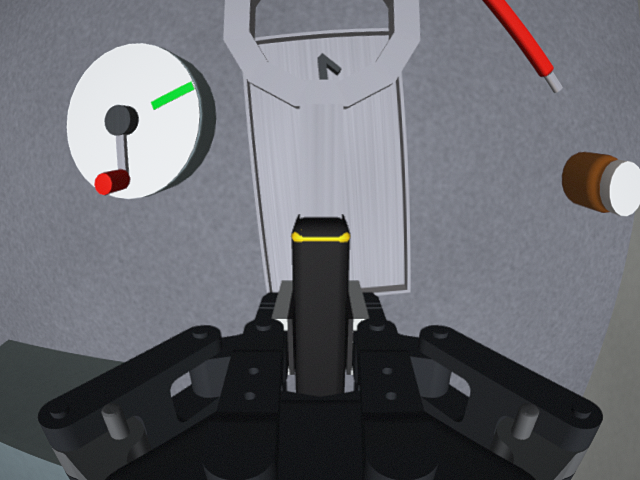

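The wrench is held with its axis straight along the tool: bore edges at x≈250 and 394, so its centre is at u≈322.

```bash
python3 - <<'E'
from h import *
import pickle
np.set_printoptions(precision=4,suppress=True)
P=[([.4892,.0133,.1868],[-179.6932,.3113,174.5066],(150.5307,313.5395)),([.6592,-.0013,.1875],[-179.6937,.3597,174.5072],(106.4888,83.4186)),([.5722,.0068,.1871],[-179.6925,.3338,174.5102],(109.2398,232.0988))]
rs=[ray("wrist",u,{"ee_pos":np.array(p),"tcp_rot":np.array(r)}) for p,r,u in P]
print(tri(*rs)); print([plane(r,.141) for r in rs]); print(tri(*rs,ray("top",(353.8,228.8))))
o3={"ee_pos":np.array(P[0][0]),"tcp_rot":np.array(P[0][1])}
im=load("pics/w3.png")
ym=mask(im,(18,180,90),(32,255,255)); print(blobs(ym,40))
x,y=150,313; c=im[y-75:y+75,max(0,x-110):x+110]; cv2.imwrite("pics/nutc.png",cv2.resize(c[:,:,::-1],None,fx=3,fy=3,interpolation=cv2.INTER_CUBIC))
print(max(0,x-110),y-75)
E
```

```text
(array([ 0.5378, -0.128 ,  0.1081]), np.float64(0.013861524820160469))
[array([ 0.5118, -0.094 ,  0.141 ]), array([ 0.5431, -0.1117,  0.141 ]), array([ 0.5417, -0.1161,  0.141 ])]
(array([ 0.5385, -0.1209,  0.1176]), np.float64(0.016166895231208758))
[([322.9, 216.5], 371, [300, 210, 45, 15]), ([82.0, 269.4], 695, [58, 251, 51, 39])]
40 238
```

View pics/nutc.png

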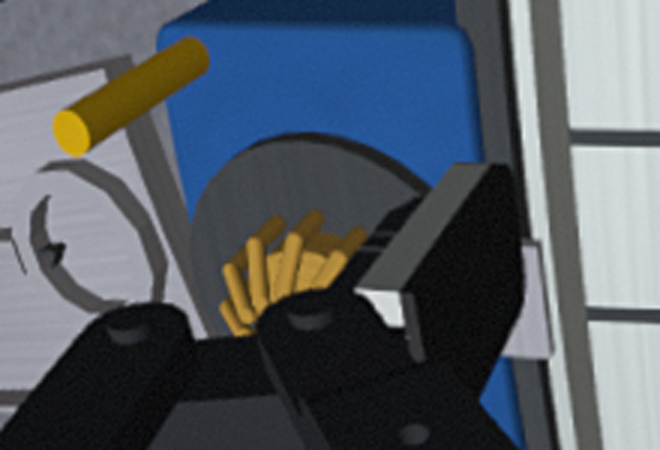

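The gripper hides the nut in this crop, so I take two side views from above with the wrench in hand.

>>> servo_tool(
  moves=[
    [-18.2,21.7,6.5,0],
    [-18.2,21.7,6.5,0],
    [-18.2,21.7,6.5,0],
    [-18.2,21.7,6.5,0],
    [-18.2,21.7,6.5,0],
    [-18.2,21.7,6.5,0],
    [-18.2,21.7,6.5,0],
    [-18.2,21.7,6.5,0],
    [-18.2,21.7,6.5,0],
    [-18.2,21.7,6.5,0],
    [-18.2,21.7,6.5,0],
    [-18.2,21.7,6.5,0],
    [-18.2,21.7,6.5,0],
  ],
)

```text
time: 34.17
ee_pos: [0.4003, -0.1902, 0.2676]
tcp_rot: [-179.5, 0.0, 91.0]
wrist_force: [0.6, 0.9, -3.7]
opening: 0.0179
grasp_force: 108.9
```

```bash
cat > shot.py <<'E'
import sys,pickle
from h import *
n=sys.argv[1]; o=get_obs();cv2.imwrite(f"pics/{n}.png",camera("wrist")[:,:,::-1]);pickle.dump(o,open(n+".pkl","wb"))
print(o["ee_pos"],o["tcp_rot"],o["time"],o["q"],o["torque"])
E
python3 shot.py n1
```

```text
[ 0.4003464  -0.19024212  0.26763384] [-1.79549115e+02  4.24055398e-02  9.09940687e+01] 34.1667 [-25.26406507  -8.16000207   1.32224969  99.86785149  -0.23750581
  63.74283225] [-0.14597873 -0.00719991  0.02066474]
```

>>> servo_tool(
  moves=[
    [24,0,0,0],
    [24,0,0,0],
    [24,0,0,0],
    [24,0,0,0],
    [24,0,0,0],
    [24,0,0,0],
    [24,0,0,0],
    [24,0,0,0],
    [24,0,0,0],
    [24,0,0,0],
    [24,0,0,0],
  ],
)

```text
time: 35.13
ee_pos: [0.6392, -0.19, 0.2703]
tcp_rot: [-179.8, 0.1, 91.0]
wrist_force: [0.7, -0.4, -3.9]
opening: 0.0178
grasp_force: 109.5
```

```bash
python3 shot.py n2; python3 -c "
import cv2,numpy as np
a=cv2.imread('pics/n1.png');b=cv2.imread('pics/n2.png')
cv2.imwrite('pics/n12.png',cv2.resize(np.hstack([a[0:330,320:],b[0:330,:320]]),None,fx=1.25,fy=1.25))"
```

```text
[ 0.63924552 -0.19002169  0.27030795] [-1.79764695e+02  1.31391060e-01  9.09927303e+01] 35.1333 [-16.47133159  24.21657241  37.74639858 103.7148544   -0.19595041
  72.53652428] [-0.14536897  0.02908599 -0.00555926]
```

View pics/n12.png

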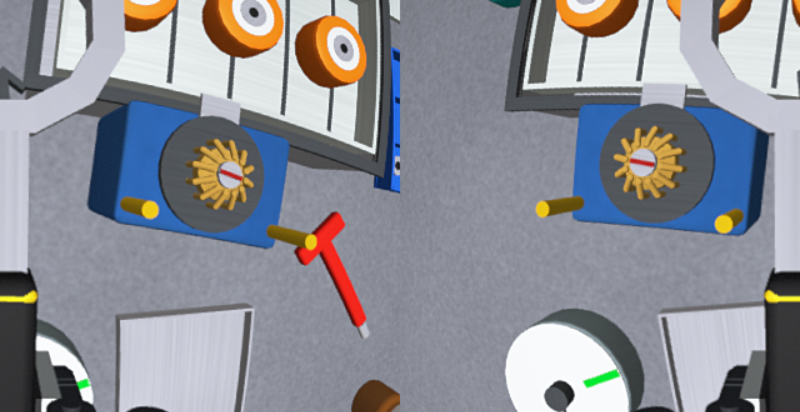

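Both views show the whole nut: hub at about (505,139) in n1 and (194,130) in n2, with collar and posts clear.

```bash
python3 - <<'E'
from h import *
import pickle
np.set_printoptions(precision=4,suppress=True)
S={}
for n,(u,v) in(("n1",(505,139)),("n2",(194,130))):
    o=pickle.load(open(n+".pkl","rb")); im=load(f"pics/{n}.png"); h=cv2.cvtColor(im,cv2.COLOR_RGB2HSV)
    Z=np.zeros(h.shape[:2],np.uint8); cv2.circle(Z,(u,v),16,255,-1)
    br=((h[:,:,0]>10)&(h[:,:,0]<30)&(h[:,:,1]>90))
    m=((((h[:,:,1]<60)&(h[:,:,2]>120))|((h[:,:,1]>120)&((h[:,:,0]<6)|(h[:,:,0]>172))))&(Z>0)).astype(np.uint8)*255
    m=cv2.morphologyEx(m,cv2.MORPH_OPEN,np.ones((3,3)))
    c=max(cv2.findContours(m,cv2.RETR_EXTERNAL,cv2.CHAIN_APPROX_NONE)[0],key=cv2.contourArea); e=cv2.fitEllipse(c); 
    # collar: grey dark round, filled w/ brass
    Z2=np.zeros_like(Z); cv2.circle(Z2,(u-10 if n=="n1" else u+10,v),58,255,-1)
    k=((h[:,:,1]<70)&(h[:,:,2]<110)&(h[:,:,2]>40)&(Z2>0)).astype(np.uint8)*255
    k=cv2.morphologyEx(k,cv2.MORPH_OPEN,np.ones((5,5)))
    c2=max(cv2.findContours(k,cv2.RETR_EXTERNAL,cv2.CHAIN_APPROX_NONE)[0],key=cv2.contourArea); h2=cv2.convexHull(c2); e2=cv2.fitEllipse(h2)
    R=lambda p:ray("wrist",p,o)
    print(n,e,e2, cv2.contourArea(h2),"hub@.141",plane(R(e[0]),.141),"collar@.116",plane(R(e2[0]),.116))
    yy=[b for b in blobs(mask(im,(22,200,150),(32,255,255)),25)]; print(yy)
    S[n]=(R(e[0]),R(e2[0]))
print("hub",tri(S["n1"][0],S["n2"][0])); print("collar",tri(S["n1"][1],S["n2"][1]))
E
```

```text
n1 ((503.7012939453125, 139.58946228027344), (16.660358428955078, 21.61038589477539), 1.2847710847854614) ((488.8824462890625, 138.8834991455078), (82.94590759277344, 92.87388610839844), 169.17349243164062) 6016.5 hub@.141 [ 0.5397 -0.1145  0.141 ] collar@.116 [ 0.5382 -0.1145  0.116 ]
[([439.0, 167.2], 135, [433, 161, 13, 13]), ([568.0, 193.0], 86, [564, 188, 9, 11]), ([320.2, 238.1], 246, [292, 232, 58, 10])]
n2 ((193.83450317382812, 129.51841735839844), (18.68364715576172, 22.151296615600586), 17.52095603942871) ((205.00144958496094, 130.16607666015625), (90.56893920898438, 95.44252014160156), 20.807798385620117) 6742.5 hub@.141 [ 0.542  -0.1146  0.141 ] collar@.116 [ 0.5429 -0.1147  0.116 ]
[([114.0, 166.8], 97, [109, 161, 11, 12]), ([259.0, 178.5], 146, [253, 172, 13, 14]), ([320.5, 238.1], 242, [292, 232, 58, 10])]
hub (array([ 0.541 , -0.1145,  0.1384]), np.float64(2.9407618344905127e-05))
collar (array([ 0.541 , -0.1144,  0.1101]), np.float64(0.00012986490562145694))
```

>>> servo_tool(
  moves=[
    [-9.6,-3.9,0,0],
    [-9.6,-3.9,0,0],
    [-9.6,-3.9,0,0],
    [-9.6,-3.9,0,0],
    [-9.6,-3.9,0,0],
    [-9.6,-3.9,0,0],
    [-9.6,-3.9,-3,0],
    [-9.6,-3.9,-6,0],
    [-9.6,-3.9,-9,0],
    [-9.6,-3.9,-11,0],
    [-9.6,-3.9,-11.5,0],
    [-9.6,-3.9,-11.5,0],
    [-9.6,-3.9,-11.5,0],
    [-9.6,-3.9,-11.5,0],
  ],
)

```text
time: 36.35
ee_pos: [0.5451, -0.2289, 0.1558]
tcp_rot: [-179.8, 0.2, 91.0]
wrist_force: [0.4, 0.1, -4.3]
opening: 0.0182
grasp_force: 109.6
```

```bash
python3 shot.py n3
```

```text
[ 0.54508911 -0.22889255  0.15583263] [-1.79810121e+02  1.60449812e-01  9.10483123e+01] 36.35 [-22.67076094   9.87992079   7.14012436  87.36950301  -0.2232752
  66.28140562] [-0.13646248 -0.03890409 -0.06337053]
```

View pics/n3.png

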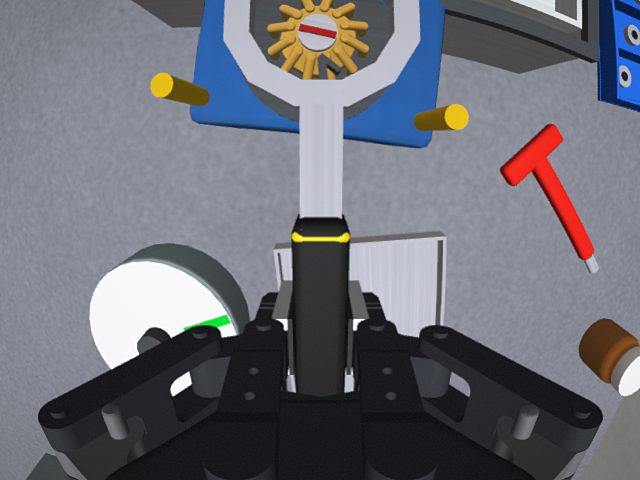

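The nut shows through the bore: nut hub at (318,33), ring midline at u≈321, so I shift 2 mm in -x and lower.

>>> servo_tool(
  moves=[
    [-0.2,0,0,0],
    [-0.2,0,-0.5,0],
    [-0.2,0,-1,0],
    [-0.2,0,-1.4,0],
    [-0.2,0,-1.4,0],
    [-0.2,0,-1.4,0],
  ],
)

```text
time: 36.9
ee_pos: [0.5418, -0.2286, 0.1393]
tcp_rot: [-179.6, 0.1, 91.0]
wrist_force: [0.6, 0.5, -4.1]
opening: 0.018
grasp_force: 109.7
```

>>> servo_tool(
  moves=[
    [0,0,-0.3,0],
    [0,0,-0.6,0],
    [0,0,-0.6,0],
    [0,0,-0.6,0],
  ],
)

```text
time: 37.23
ee_pos: [0.5421, -0.2288, 0.1337]
tcp_rot: [-179.7, 0.1, 91.0]
wrist_force: [0.9, 1.0, -3.3]
opening: 0.0181
grasp_force: 109.8
```

>>> servo_tool(
  moves=[
    [0.08,0,-0.4,0],
    [0.08,0,-0.8,0],
    [0.08,0,-1.1,0],
    [0.08,0,-1.1,0],
    [0.08,0,-1.1,0],
  ],
)

```text
time: 37.65
ee_pos: [0.5426, -0.2287, 0.1224]
tcp_rot: [-179.6, 0.1, 91.0]
wrist_force: [-1.4, -1.3, -4.0]
opening: 0.0179
grasp_force: 109.9
```

>>> servo_tool(
  moves=[
    [0,0,-0.2,0],
    [0,0,-0.4,0],
    [0,0,-0.4,0],
    [0,0,-0.4,0],
  ],
)

```text
time: 37.98
ee_pos: [0.5428, -0.2287, 0.1187]
tcp_rot: [-179.7, 0.1, 91.0]
wrist_force: [-1.2, -1.5, -4.3]
opening: 0.0179
grasp_force: 109.9
```

>>> servo_tool(
  moves=[
    [0,0,-0.15,0],
    [0,0,-0.15,0],
    [0,0,-0.15,0],
  ],
)

```text
time: 38.23
ee_pos: [0.543, -0.2288, 0.1176]
tcp_rot: [-179.7, 0.1, 91.0]
wrist_force: [0.1, -1.2, -2.4]
opening: 0.0182
grasp_force: 110.2
```

```bash
python3 - <<'E'
import numpy as np
# swing arc relative: tool yaw from psi0; TCP = C - r*(cos,sin)
r=.1147; y0=np.radians(91.0)
def rows(deltas):
    return [[round(100*(-r)*(np.cos(y0+d)-np.cos(y0)),2),round(100*(-r)*(np.sin(y0+d)-np.sin(y0)),2),0,round(d,3)] for d in np.radians(deltas)]
print("ccw",rows(np.arange(4,37,4)))
y0=np.radians(127); print("cw",rows(-np.r_[np.arange(5,81,5),83,83]))
y0=np.radians(44); print("ccw",rows(np.r_[np.arange(5,81,5),83,83]))
E
```

```text
ccw [[np.float64(0.8), np.float64(0.04), 0, np.float64(0.07)], [np.float64(1.59), np.float64(0.14), 0, np.float64(0.14)], [np.float64(2.38), np.float64(0.29), 0, np.float64(0.209)], [np.float64(3.15), np.float64(0.5), 0, np.float64(0.279)], [np.float64(3.91), np.float64(0.76), 0, np.float64(0.349)], [np.float64(4.65), np.float64(1.07), 0, np.float64(0.419)], [np.float64(5.36), np.float64(1.44), 0, np.float64(0.489)], [np.float64(6.05), np.float64(1.85), 0, np.float64(0.559)], [np.float64(6.7), np.float64(2.31), 0, np.float64(0.628)]]
cw [[np.float64(-0.82), np.float64(-0.57), 0, np.float64(-0.087)], [np.float64(-1.7), np.float64(-1.06), 0, np.float64(-0.175)], [np.float64(-2.61), np.float64(-1.47), 0, np.float64(-0.262)], [np.float64(-3.55), np.float64(-1.81), 0, np.float64(-0.349)], [np.float64(-4.52), np.float64(-2.06), 0, np.float64(-0.436)], [np.float64(-5.5), np.float64(-2.22), 0, np.float64(-0.524)], [np.float64(-6.5), np.float64(-2.3), 0, np.float64(-0.611)], [np.float64(-7.5), np.float64(-2.29), 0, np.float64(-0.698)], [np.float64(-8.5), np.float64(-2.2), 0, np.float64(-0.785
[... 981 characters left out ...]
 0, np.float64(0.611)], [np.float64(7.05), np.float64(-3.44), 0, np.float64(0.698)], [np.float64(8.05), np.float64(-3.5), 0, np.float64(0.785)], [np.float64(9.05), np.float64(-3.47), 0, np.float64(0.873)], [np.float64(10.05), np.float64(-3.36), 0, np.float64(0.96)], [np.float64(11.03), np.float64(-3.16), 0, np.float64(1.047)], [np.float64(11.99), np.float64(-2.88), 0, np.float64(1.134)], [np.float64(12.92), np.float64(-2.51), 0, np.float64(1.222)], [np.float64(13.81), np.float64(-2.06), 0, np.float64(1.309)], [np.float64(14.66), np.float64(-1.54), 0, np.float64(1.396)], [np.float64(15.15), np.float64(-1.19), 0, np.float64(1.449)], [np.float64(15.15), np.float64(-1.19), 0, np.float64(1.449)]]
```

>>> servo_tool(
  moves=[
    [0.8,0.04,0,0.07],
    [1.59,0.14,0,0.14],
    [2.38,0.29,0,0.209],
    [3.15,0.5,0,0.279],
    [3.91,0.76,0,0.349],
    [4.65,1.07,0,0.419],
    [5.36,1.44,0,0.489],
    [6.05,1.85,0,0.559],
    [6.7,2.31,0,0.628],
    [6.7,2.31,0,0.628],
    [6.7,2.31,0,0.628],
  ],
)

```text
time: 39.15
ee_pos: [0.6102, -0.2056, 0.1175]
tcp_rot: [-179.7, 0.1, 126.9]
wrist_force: [0.3, -1.1, -1.6]
opening: 0.0181
grasp_force: 110.3
```

>>> servo_tool(
  moves=[
    [-0.82,-0.57,0,-0.087],
    [-1.7,-1.06,0,-0.175],
    [-2.61,-1.47,0,-0.262],
    [-3.55,-1.81,0,-0.349],
    [-4.52,-2.06,0,-0.436],
    [-4.52,-2.06,0,-0.436],
  ],
)

```text
time: 39.65
ee_pos: [0.5649, -0.2266, 0.118]
tcp_rot: [-179.9, 0.1, 101.5]
wrist_force: [9.1, 2.1, -5.1]
opening: 0.0179
grasp_force: 110.1
```

```bash
python3 shot.py s1
```

```text
[ 0.56491247 -0.22655796  0.11801539] [-1.79886283e+02  9.88066226e-02  1.01488488e+02] 39.65 [-21.78534216  12.28924905   5.75645363  83.50806976  -0.144998
  56.72631943] [ 0.27740909 -1.97242349 -0.89081658]
```

View pics/s1.png

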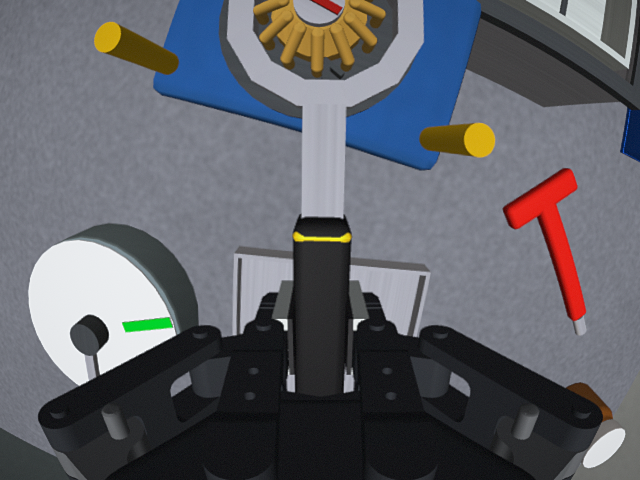

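Driving works: ring seated, pawl engaged at (335,70), about 9 N at the handle.

>>> servo_tool(
  moves=[
    [-0.98,-0.16,0,-0.088],
    [-1.98,-0.24,0,-0.175],
    [-2.98,-0.23,0,-0.262],
    [-3.98,-0.14,0,-0.349],
    [-4.96,0.04,0,-0.437],
    [-5.93,0.31,0,-0.524],
    [-6.86,0.66,0,-0.611],
    [-7.77,1.09,0,-0.698],
    [-8.63,1.6,0,-0.786],
    [-9.44,2.18,0,-0.873],
    [-10.21,2.83,0,-0.96],
    [-10.63,3.25,0,-1.013],
    [-10.63,3.25,0,-1.013],
    [-10.63,3.25,0,-1.013],
  ],
)

```text
time: 40.87
ee_pos: [0.4598, -0.1943, 0.1181]
tcp_rot: [-179.9, -0.0, 43.8]
wrist_force: [10.8, -3.2, -5.3]
opening: 0.0175
grasp_force: 110.1
```

```bash
python3 shot.py s2
```

```text
[ 0.45978234 -0.19431797  0.11807226] [-1.79914705e+02 -3.43199348e-02  4.37766613e+01] 40.8667 [-2.29476398e+01 -2.64789370e+00 -1.01869507e+01  8.25257343e+01
  6.52314614e-02  1.13275637e+02] [-1.00984058 -1.81507526 -0.79490038]
```

>>> servo_tool(
  moves=[
    [0.73,-0.69,0,0.087],
    [1.51,-1.31,0,0.175],
    [2.34,-1.86,0,0.262],
    [3.22,-2.34,0,0.349],
    [4.14,-2.74,0,0.436],
    [5.09,-3.06,0,0.524],
    [6.06,-3.29,0,0.611],
    [7.05,-3.44,0,0.698],
    [8.05,-3.5,0,0.785],
    [9.05,-3.47,0,0.873],
    [10.05,-3.36,0,0.96],
    [11.03,-3.16,0,1.047],
    [11.99,-2.88,0,1.134],
    [12.92,-2.51,0,1.222],
    [13.81,-2.06,0,1.309],
    [14.66,-1.54,0,1.396],
    [15.15,-1.19,0,1.449],
    [15.15,-1.19,0,1.449],
    [15.15,-1.19,0,1.449],
  ],
)

```text
time: 42.5
ee_pos: [0.6097, -0.2058, 0.1175]
tcp_rot: [-179.7, 0.1, 126.8]
wrist_force: [0.4, -2.6, -0.7]
opening: 0.018
grasp_force: 110.4
```

```bash
python3 shot.py s3
```

```text
[ 0.60971706 -0.2058285   0.11750855] [-1.79674979e+02  1.04476838e-01  1.26835016e+02] 42.5 [-18.50895578  17.22571209  11.65270645  84.5258783   -0.32676565
  34.65660678] [-0.32186273 -0.02929475  0.10031609]
```

>>> servo_tool(
  moves=[
    [-0.82,-0.57,0,-0.087],
    [-1.7,-1.06,0,-0.175],
    [-2.61,-1.47,0,-0.262],
    [-3.55,-1.81,0,-0.349],
    [-4.52,-2.06,0,-0.436],
    [-5.5,-2.22,0,-0.524],
    [-6.5,-2.3,0,-0.611],
    [-7.5,-2.29,0,-0.698],
    [-8.5,-2.2,0,-0.785],
    [-9.48,-2.02,0,-0.873],
    [-10.45,-1.75,0,-0.96],
    [-11.38,-1.4,0,-1.047],
    [-12.29,-0.97,0,-1.134],
    [-13.15,-0.46,0,-1.222],
    [-13.96,0.12,0,-1.309],
    [-14.73,0.77,0,-1.396],
    [-15.15,1.19,0,-1.449],
    [-15.15,1.19,0,-1.449],
    [-15.15,1.19,0,-1.449],
  ],
)

```text
time: 44.13
ee_pos: [0.4596, -0.1943, 0.1179]
tcp_rot: [-179.9, -0.0, 43.7]
wrist_force: [8.7, -4.5, -5.0]
opening: 0.018
grasp_force: 110.1
```

>>> servo_tool(
  moves=[
    [0.73,-0.69,0,0.087],
    [1.51,-1.31,0,0.175],
    [2.34,-1.86,0,0.262],
    [3.22,-2.34,0,0.349],
    [4.14,-2.74,0,0.436],
    [5.09,-3.06,0,0.524],
    [6.06,-3.29,0,0.611],
    [7.05,-3.44,0,0.698],
    [8.05,-3.5,0,0.785],
    [9.05,-3.47,0,0.873],
    [10.05,-3.36,0,0.96],
    [11.03,-3.16,0,1.047],
    [11.99,-2.88,0,1.134],
    [12.92,-2.51,0,1.222],
    [13.81,-2.06,0,1.309],
    [14.66,-1.54,0,1.396],
    [15.15,-1.19,0,1.449],
    [15.15,-1.19,0,1.449],
    [15.15,-1.19,0,1.449],
  ],
)

```text
time: 45.72
ee_pos: [0.6096, -0.2058, 0.1174]
tcp_rot: [-179.7, 0.1, 126.8]
wrist_force: [-0.1, -2.6, 0.1]
opening: 0.0181
grasp_force: 110.5
```

```bash
python3 shot.py s4; cat > nutang.py <<'E'
from h import *
import pickle,sys
for n in sys.argv[1:]:
    o=pickle.load(open(n+".pkl","rb")); im=load(f"pics/{n}.png"); m=mask(im,(0,150,80),(5,255,255))|mask(im,(172,150,80),(180,255,255))
    u,v=proj("wrist",(.541,-.1145,.141),o)
    yy,xx=np.nonzero(m); k=np.hypot(xx-u,yy-v)<25; xx,yy=xx[k],yy[k]
    if len(xx)<10: print(n,"none",u,v,len(xx)); continue
    P=np.array([plane(ray("wrist",(a,b),o),.141)[:2] for a,b in zip(xx,yy)]); P-=P.mean(0); w=np.linalg.svd(P)[2][0]
    print(n,len(xx),np.round(np.degrees(np.arctan2(w[1],w[0]))%180,1),np.round(np.linalg.svd(P)[1],4))
E
python3 nutang.py n1 n2 n3 s1 s2 s3 s4
```

```text
[ 0.6095764  -0.20581592  0.11744421] [-1.79672212e+02  9.42702357e-02  1.26821019e+02] 45.7167 [-18.51344087  17.217168    11.63502316  84.52676225  -0.3232201
  34.66611746] [-0.30658655 -0.04086449  0.08589737]
n1 50 166.7 [0.0322 0.0047]
n2 56 167.2 [0.0337 0.0048]
n3 229 167.2 [0.0685 0.0125]
s1 189 166.0 [0.033  0.0109]
s2 185 109.4 [0.0323 0.011 ]
s3 198 101.1 [0.0333 0.0114]
s4 236 39.6 [0.0673 0.0087]
```

>>> servo_tool(
  moves=[
    [-0.82,-0.57,0,-0.087],
    [-1.7,-1.06,0,-0.175],
    [-2.61,-1.47,0,-0.262],
    [-3.55,-1.81,0,-0.349],
    [-4.52,-2.06,0,-0.436],
    [-5.5,-2.22,0,-0.524],
    [-6.5,-2.3,0,-0.611],
    [-7.5,-2.29,0,-0.698],
    [-8.5,-2.2,0,-0.785],
    [-9.48,-2.02,0,-0.873],
    [-10.45,-1.75,0,-0.96],
    [-11.38,-1.4,0,-1.047],
    [-12.29,-0.97,0,-1.134],
    [-13.15,-0.46,0,-1.222],
    [-13.96,0.12,0,-1.309],
    [-14.73,0.77,0,-1.396],
    [-15.15,1.19,0,-1.449],
    [-15.15,1.19,0,-1.449],
    [-15.15,1.19,0,-1.449],
  ],
)

```text
time: 47.35
ee_pos: [0.4595, -0.1943, 0.1178]
tcp_rot: [-179.9, -0.0, 43.7]
wrist_force: [10.0, -4.2, -5.9]
opening: 0.0178
grasp_force: 110.2
```

>>> servo_tool(
  moves=[
    [0.73,-0.69,0,0.087],
    [1.51,-1.31,0,0.175],
    [2.34,-1.86,0,0.262],
    [3.22,-2.34,0,0.349],
    [4.14,-2.74,0,0.436],
    [5.09,-3.06,0,0.524],
    [6.06,-3.29,0,0.611],
    [7.05,-3.44,0,0.698],
    [8.05,-3.5,0,0.785],
    [9.05,-3.47,0,0.873],
    [10.05,-3.36,0,0.96],
    [11.03,-3.16,0,1.047],
    [11.99,-2.88,0,1.134],
    [12.92,-2.51,0,1.222],
    [13.81,-2.06,0,1.309],
    [14.66,-1.54,0,1.396],
    [15.15,-1.19,0,1.449],
    [15.15,-1.19,0,1.449],
    [15.15,-1.19,0,1.449],
  ],
)

```text
time: 48.93
ee_pos: [0.6095, -0.2058, 0.1174]
tcp_rot: [-179.7, 0.1, 126.8]
wrist_force: [0.3, -2.1, -0.4]
opening: 0.0178
grasp_force: 110.5
```

```bash
python3 shot.py s5; python3 nutang.py s5
```

```text
[ 0.60954973 -0.20581321  0.11740443] [-1.79674534e+02  9.00292658e-02  1.26814869e+02] 48.9333 [-18.51588352  17.21595363  11.62914394  84.52428551  -0.31889109
  34.66981222] [-0.33048052  0.05420312  0.18121288]
s5 204 164.5 [0.0345 0.0118]
```

>>> servo_tool(
  moves=[
    [-0.82,-0.57,0,-0.087],
    [-1.7,-1.06,0,-0.175],
    [-2.61,-1.47,0,-0.262],
    [-3.55,-1.81,0,-0.349],
    [-4.52,-2.06,0,-0.436],
    [-5.5,-2.22,0,-0.524],
    [-6.5,-2.3,0,-0.611],
    [-7.5,-2.29,0,-0.698],
    [-8.5,-2.2,0,-0.785],
    [-9.48,-2.02,0,-0.873],
    [-9.48,-2.02,0,-0.873],
  ],
)

```text
time: 49.9
ee_pos: [0.5152, -0.226, 0.118]
tcp_rot: [-179.9, 0.1, 76.4]
wrist_force: [9.9, -1.7, -4.7]
opening: 0.0179
grasp_force: 110.2
```

```bash
python3 shot.py s6; python3 nutang.py s6
```

```text
[ 0.51524067 -0.22604545  0.11795468] [-1.79887147e+02  5.08618408e-02  7.64312034e+01] 49.9 [-2.36525609e+01  6.04656941e+00 -1.29705602e+00  8.27585794e+01
 -6.98352951e-02  7.99163481e+01] [-0.63582665 -1.94600964 -1.01403447]
s6 177 141.6 [0.0303 0.0106]
```

>>> servo_tool(
  moves=[
    [-0.97,0.27,0,-0.087],
    [-1.9,0.62,0,-0.174],
    [-2.81,1.05,0,-0.261],
    [-3.67,1.56,0,-0.349],
    [-3.67,1.56,0,-0.349],
  ],
)

```text
time: 50.37
ee_pos: [0.4787, -0.2103, 0.1179]
tcp_rot: [-179.9, 0.0, 56.4]
wrist_force: [9.7, -3.5, -5.9]
opening: 0.0178
grasp_force: 110.3
```

>>> servo_tool(
  moves=[
    [-0.41,0.28,0,-0.043],
    [-0.81,0.58,0,-0.087],
    [-0.81,0.58,0,-0.087],
  ],
)

```text
time: 50.62
ee_pos: [0.4714, -0.2059, 0.1181]
tcp_rot: [180.0, 0.1, 51.6]
wrist_force: [9.7, -9.7, -6.4]
opening: 0.0178
grasp_force: 110.0
```

>>> servo_tool(
  moves=[
    [-0.38,0.32,0,-0.043],
    [-0.77,0.65,0,-0.087],
    [-0.77,0.65,0,-0.087],
  ],
)

```text
time: 50.87
ee_pos: [0.4646, -0.2001, 0.1183]
tcp_rot: [179.9, 0.1, 46.7]
wrist_force: [13.7, -12.6, -7.6]
opening: 0.0179
grasp_force: 109.8
```

```bash
python3 shot.py s7; python3 nutang.py s7
```

```text
[ 0.4646163  -0.20005831  0.11832414] [1.79872644e+02 5.31529315e-02 4.66817239e+01] 50.8667 [-2.32433865e+01 -1.90379671e+00 -9.43903071e+00  8.23633919e+01
 -9.36382630e-02  1.10074748e+02] [-2.76820441 -2.59908353 -0.16691252]
s7 137 124.8 [0.0249 0.0083]
```

>>> servo_tool(
  moves=[
    [-0.36,0.35,0,-0.044],
    [-0.36,0.35,0,-0.044],
    [-0.36,0.35,0,-0.044],
  ],
)

```text
time: 51.17
ee_pos: [0.4615, -0.197, 0.1183]
tcp_rot: [179.8, 0.0, 44.3]
wrist_force: [14.3, -15.2, -7.3]
opening: 0.0183
grasp_force: 109.8
```

```bash
python3 - <<'E'
from h import *
cv2.imwrite("pics/t5.png",camera("top")[:,:,::-1]);cv2.imwrite("pics/side5.png",camera("side")[:,:,::-1])
a=cv2.imread("pics/side0.png")[170:330,200:400];b=cv2.imread("pics/side5.png")[170:330,200:400]
cv2.imwrite("pics/cmp.png",cv2.resize(np.hstack([a,b]),None,fx=2,fy=2,interpolation=cv2.INTER_CUBIC))
t=load("pics/t5.png")
H=hubs(t);S=hubs(load("pics/side5.png"))
np.set_printoptions(precision=4,suppress=True)
for a in H:
    for b in S:
        p,e=tri(ray("top",a[0]),ray("side",b[0]))
        if e<.006: print("wheel",p,e,a[0],b[0])
E
```

```text
wheel [0.4885 0.0137 0.0705] 0.00026281997985475936 [308. 252.] [331.2809 255.7421]
wheel [0.5734 0.0069 0.0706] 0.00025977463353664583 [309.8522 223.2336] [294.2255 244.864 ]
wheel [ 0.6586 -0.0005  0.0708] 5.854517423335646e-06 [311.8312 194.9945] [258.6789 234.2485]
```

View pics/cmp.png

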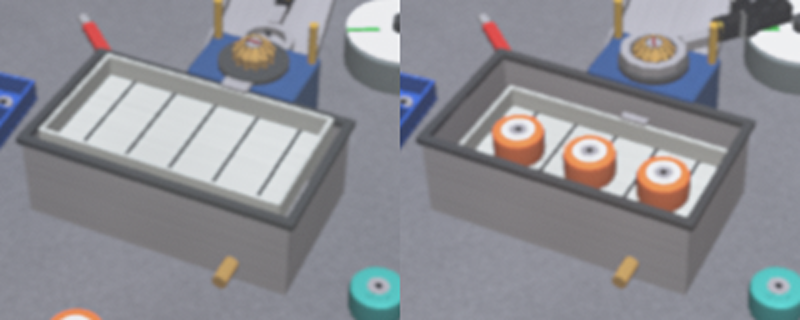

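The comparison shows the basket well down with all three wheels flat in it. Wheel tops are at z≈0.071 against about 0.116 raised, which is 45 mm, and the handle force has doubled, so the nut is at its stop.

>>> servo_tool(
  moves=[
    [0.73,-0.69,0,0.087],
    [1.51,-1.31,0,0.175],
    [2.34,-1.86,0,0.262],
    [3.22,-2.34,0,0.349],
    [4.14,-2.74,0,0.436],
    [5.09,-3.06,0,0.524],
    [6.06,-3.29,0,0.611],
    [7.05,-3.44,0,0.698],
    [8.05,-3.5,0,0.785],
    [8.05,-3.5,0,0.785],
    [8.05,-3.5,0,0.785],
  ],
)

```text
time: 52.18
ee_pos: [0.5395, -0.2295, 0.1174]
tcp_rot: [-179.7, 0.1, 89.2]
wrist_force: [1.0, -1.4, -0.2]
opening: 0.0181
grasp_force: 110.9
```

```bash
python3 shot.py s8; python3 nutang.py s8
```

```text
[ 0.53945081 -0.22953693  0.11741237] [-1.79698094e+02  8.17197117e-02  8.92381095e+01] 52.1833 [-22.95758095   9.42606866   2.39009768  83.21269333  -0.18971428
  67.80493657] [-0.29725425 -0.40622902 -0.0890429 ]
s8 162 115.3 [0.0251 0.0101]
```

>>> servo_tool(
  moves=[
    [-1.0,0.01,0,-0.087],
    [-2.0,0.11,0,-0.174],
    [-2.98,0.3,0,-0.261],
    [-2.98,0.3,0,-0.261],
    [-2.98,0.3,0,-0.261],
  ],
)

```text
time: 52.65
ee_pos: [0.509, -0.2263, 0.1175]
tcp_rot: [-179.7, 0.1, 74.5]
wrist_force: [-0.6, -2.0, -0.5]
opening: 0.0182
grasp_force: 110.7
```

>>> servo_tool(
  moves=[
    [-0.95,0.26,0,-0.087],
    [-1.87,0.6,0,-0.174],
    [-1.87,0.6,0,-0.174],
    [-1.87,0.6,0,-0.174],
  ],
)

```text
time: 52.98
ee_pos: [0.4914, -0.2201, 0.1174]
tcp_rot: [-179.7, 0.1, 64.8]
wrist_force: [1.2, 2.0, -1.9]
opening: 0.018
grasp_force: 110.6
```

>>> servo_tool(
  moves=[
    [0.9,-0.37,0,0.087],
    [1.83,-0.7,0,0.173],
    [2.8,-0.92,0,0.26],
    [3.79,-1.08,0,0.347],
    [4.79,-1.13,0,0.434],
    [5.79,-1.12,0,0.521],
    [6.8,-1,0,0.608],
    [7.77,-0.8,0,0.695],
    [7.77,-0.8,0,0.695],
    [7.77,-0.8,0,0.695],
  ],
)

```text
time: 53.82
ee_pos: [0.5695, -0.2282, 0.1171]
tcp_rot: [-179.7, 0.1, 104.5]
wrist_force: [1.4, 1.7, -0.2]
opening: 0.0181
grasp_force: 111.0
```

>>> servo_tool(
  moves=[
    [-0.86,-0.17,0,-0.076],
    [-1.7,-0.28,0,-0.151],
    [-2.57,-0.34,0,-0.227],
    [-3.45,-0.33,0,-0.304],
    [-4.32,-0.23,0,-0.38],
    [-4.32,-0.23,0,-0.38],
    [-4.32,-0.23,0,-0.38],
  ],
)

```text
time: 54.4
ee_pos: [0.5276, -0.2297, 0.1177]
tcp_rot: [-180.0, -0.1, 82.6]
wrist_force: [14.7, 9.3, -5.8]
opening: 0.0181
grasp_force: 110.4
```

>>> servo_tool(
  moves=[
    [-0.84,0.14,0,-0.074],
    [-0.84,0.14,0,-0.074],
    [-0.84,0.14,0,-0.074],
  ],
)

```text
time: 54.65
ee_pos: [0.5203, -0.2285, 0.1179]
tcp_rot: [179.9, -0.1, 78.4]
wrist_force: [19.8, 7.5, -6.1]
opening: 0.0178
grasp_force: 110.0
```

>>> servo_tool(
  moves=[
    [0.84,-0.14,0,0.074],
    [1.7,-0.23,0,0.15],
    [2.59,-0.25,0,0.227],
    [2.59,-0.25,0,0.227],
    [2.59,-0.25,0,0.227],
  ],
)

```text
time: 55.07
ee_pos: [0.5439, -0.2315, 0.1173]
tcp_rot: [-179.8, 0.1, 91.4]
wrist_force: [6.0, 3.6, -2.0]
opening: 0.0183
grasp_force: 110.9
```

>>> servo_tool(
  moves=[
    [0,0,0.5,0],
    [0,0,1.5,0],
    [0,0,3,0],
    [0,0,3,0],
    [0,0,3,0],
  ],
)

```text
time: 55.48
ee_pos: [0.5429, -0.2323, 0.1473]
tcp_rot: [-179.7, 0.1, 91.3]
wrist_force: [0.0, -0.0, -4.5]
opening: 0.0179
grasp_force: 110.6
```

>>> servo_tool(
  moves=[
    [0,0,3,0],
    [0,0,6,0],
    [0,0,9,0],
    [0,0,9,0],
    [0,0,9,0],
  ],
)

```text
time: 55.9
ee_pos: [0.5433, -0.2323, 0.2378]
tcp_rot: [-179.8, 0.2, 91.3]
wrist_force: [1.1, -0.3, -4.5]
opening: 0.018
grasp_force: 110.6
```

```bash
python3 shot.py e1; python3 nutang.py e1
```

```text
[ 0.54333776 -0.23228725  0.2377805 ] [-1.79752415e+02  1.58711070e-01  9.13493803e+01] 55.9 [-23.02862149  11.08463863  17.60880655  96.68417213  -0.24675172
  65.62268564] [-0.10172482 -0.04411016  0.03312845]
e1 23 118.0 [0.0288 0.0027]
```

View pics/e1.png

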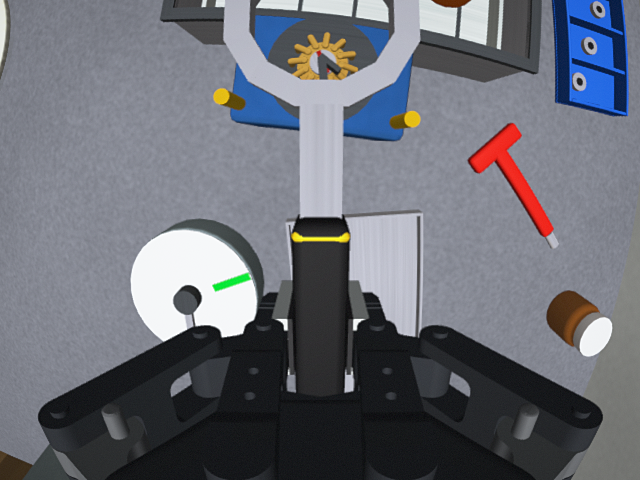

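>>> servo_tool(
  moves=[
    [3.9,-17.5,0,0],
    [3.9,-17.5,0,0],
    [3.9,-17.5,0,0],
    [3.9,-17.5,0,0],
    [3.9,-17.5,0,0],
    [3.9,-17.5,0,0],
    [3.9,-17.5,0,0],
    [3.9,-17.5,-4,0],
    [3.9,-17.5,-8,0],
    [3.9,-17.5,-12,0],
    [3.9,-17.5,-16,0],
    [3.9,-17.5,-20,0],
    [3.9,-17.5,-21.5,0],
    [3.9,-17.5,-21.5,0],
    [3.9,-17.5,-21.5,0],
  ],
)

```text
time: 57.2
ee_pos: [0.5813, -0.4053, 0.0217]
tcp_rot: [-179.6, 0.0, 91.4]
wrist_force: [0.6, 0.7, -3.5]
opening: 0.018
grasp_force: 110.3
```

>>> servo_tool(
  moves=[
    [0,0,-0.6,0],
    [0,0,-1.2,0],
    [0,0,-1.4,0],
    [0,0,-1.4,0],
    [0,0,-1.4,0],
  ],
)

```text
time: 57.62
ee_pos: [0.5821, -0.4069, 0.0088]
tcp_rot: [-179.7, 0.1, 91.4]
wrist_force: [0.6, 0.2, -4.1]
opening: 0.0178
grasp_force: 110.4
```

>>> servo_tool(
  moves=[
    [0,0,-0.2,0],
    [0,0,-0.4,0],
    [0,0,-0.4,0],
    [0,0,-0.4,0],
  ],
)

```text
time: 57.95
ee_pos: [0.5822, -0.4071, 0.0047]
tcp_rot: [-179.7, 0.1, 91.4]
wrist_force: [0.2, -0.6, -2.3]
opening: 0.0179
grasp_force: 110.7
```

>>> servo_tool(
  moves=[
    [0,0,0,0],
    [0,0,0,0],
    [0,0,0,0],
    [0,0,0,0],
    [0,0,0,0],
    [0,0,0,0],
  ],
  claw=0.45,
  force=40,
)

```text
time: 58.45
ee_pos: [0.582, -0.4068, 0.0044]
tcp_rot: [-179.7, 0.1, 91.4]
wrist_force: [0.1, 0.6, -0.1]
opening: 0.0471
grasp_force: 0.0
```

>>> servo_tool(
  moves=[
    [0,0,2,0],
    [0,0,5,0],
    [0,0,9,0],
    [0,0,13,0],
    [0,0,17,0],
    [0,0,20,0],
    [0,0,20,0],
    [0,0,20,0],
  ],
)

```text
time: 59.12
ee_pos: [0.5828, -0.4074, 0.207]
tcp_rot: [-179.9, 0.2, 91.4]
wrist_force: [0.5, -1.1, -1.2]
opening: 0.0473
grasp_force: 0.0
```

```bash
python3 shot.py e2; python3 - <<'E'
from h import *
import pickle
np.set_printoptions(precision=4,suppress=True)
o=pickle.load(open("e2.pkl","rb")); im=load("pics/e2.png")
W=lambda p,z:plane(ray("wrist",p,o),z)
gm=mask(im,(50,120,80),(75,255,255)); rm=mask(im,(0,180,90),(4,255,255))
for b in blobs(rm,60): print("red",b)
for b in blobs(gm,60): print("green",b)
c=np.concatenate(cv2.findContours(gm,cv2.RETR_EXTERNAL,cv2.CHAIN_APPROX_NONE)[0]); r=cv2.minAreaRect(c); print([W(p,.05) for p in cv2.boxPoints(r)])
t=camera("top"); cv2.imwrite("pics/t6.png",t[:,:,::-1])
E
```

```text
[ 0.58276299 -0.40735236  0.20695057] [-179.86985364    0.24671017   91.37439042] 59.1167 [-34.84301186  28.73567919  36.72802821  97.95158     -0.27593799
  53.78277975] [-0.0264542  -0.00559471 -0.01260097]
red ([521.0, 36.0], 1230, [486, 0, 66, 77])
red ([104.1, 181.5], 295, [96, 171, 17, 22])
green ([173.0, 94.0], 383, [152, 81, 43, 27])
[array([ 0.4351, -0.3045,  0.05  ]), array([ 0.4728, -0.2898,  0.05  ]), array([ 0.4763, -0.2965,  0.05  ]), array([ 0.4389, -0.3114,  0.05  ])]
```

View pics/e2.png

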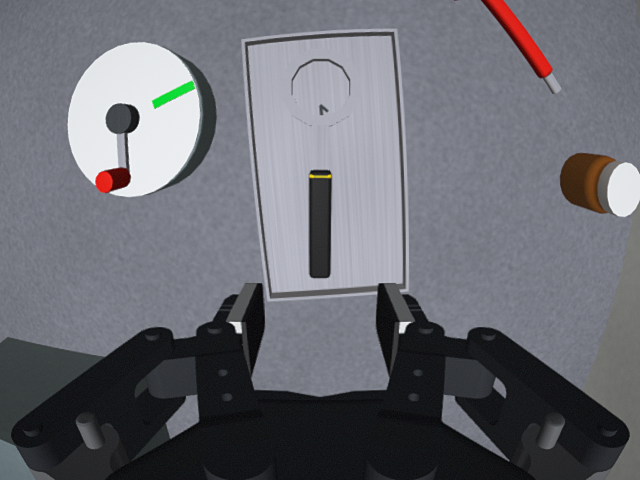

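The wrench lies flat in the pan. Now the lever: knob at (104,181), hub at (122,118), green mark from (153,105) to (193,86).

```bash
python3 - <<'E'
from h import *
import pickle
np.set_printoptions(precision=4,suppress=True)
o=pickle.load(open("e2.pkl","rb")); im=load("pics/e2.png"); t=load("pics/top0.png"); t6=load("pics/t6.png")
o4=pickle.load(open("w4.pkl","rb")); im4=load("pics/w4.png")
def dial(im,u,v):
    h=cv2.cvtColor(im,cv2.COLOR_RGB2HSV); m=(((h[:,:,1]<40)&(h[:,:,2]>200))).astype(np.uint8)*255
    n,l,s,c=cv2.connectedComponentsWithStats(m); i=min((i for i in range(1,n) if s[i,4]>800),key=lambda i:np.hypot(c[i][0]-u,c[i][1]-v))
    k=(l==i).astype(np.uint8); H=cv2.convexHull(max(cv2.findContours(k,0,1)[0],key=cv2.contourArea)); return cv2.fitEllipse(H)
def hub(im,u,v,r):
    g=cv2.cvtColor(im,cv2.COLOR_RGB2GRAY); Z=np.zeros_like(g); cv2.circle(Z,(u,v),r,255,-1)
    m=((g<90)&(Z>0)).astype(np.uint8)*255; return max(blobs(m,5),key=lambda b:b[1])
for n,i,ob,u,v in(("wrist",im,o,125,115),("wrist",im4,o4,155,124),("top",t,None,423,277)):
    e=dial(i,u,v); hb=hub(i,*((122,118,20) if i is im else (150,124,20) if i is im4 else (424,276,6))); r=lambda p:ray(n,p,ob)
    print(n,"dial",e,plane(r(e[0]),.05),"hub",hb,plane(r(hb[0]),.06))
rk=[b for b in blobs(mask(im,(0,150,60),(5,255,255)),60)]; rt=[b for b in blobs(mask(t,(0,150,60),(5,255,255)),15)]; print(rk,rt)
print(tri(ray("wrist",min(rk,key=lambda b:abs(b[0][0]-104))[0],o),ray("top",min(rt,key=lambda b:abs(b[0][0]-443))[0])))
E
```

```text
wrist dial ((133.41574096679688, 118.9490737915039), (130.53704833984375, 155.4562225341797), 13.045851707458496) [ 0.4181 -0.3196  0.05  ] hub ([122.1, 118.4], 815, [106, 104, 33, 34]) [ 0.4121 -0.3189  0.06  ]
wrist dial ((158.90916442871094, 123.94214630126953), (120.38749694824219, 136.9515838623047), 13.950827598571777) [ 0.4166 -0.3193  0.05  ] hub ([150.6, 123.8], 637, [136, 111, 30, 33]) [ 0.4122 -0.3191  0.06  ]
top dial ((423.3347473144531, 276.5166931152344), (45.07670974731445, 47.060081481933594), 134.35983276367188) [ 0.4125 -0.3199  0.05  ] hub ([423.9, 276.1], 53, [420, 273, 9, 8]) [ 0.4128 -0.3192  0.06  ]
[([519.7, 36.3], 1482, [482, 0, 70, 78]), ([111.5, 179.5], 591, [96, 168, 34, 25])] [([372.1, 170.0], 308, [355, 151, 38, 37]), ([443.7, 274.2], 34, [440, 272, 8, 6])]
(array([ 0.4147, -0.369 ,  0.0853]), np.float64(0.00045824009124378125))
```

>>> servo_tool(
  moves=[
    [-16.8,3.8,-4,0.023],
    [-16.8,3.8,-4,0.023],
    [-16.8,3.8,-4,0.023],
    [-16.8,3.8,-4,0.023],
    [-16.8,3.8,-4,0.023],
    [-16.8,3.8,-4,0.023],
    [-16.8,3.8,-4,0.023],
    [-16.8,3.8,-4,0.023],
    [-16.8,3.8,-4,0.023],
  ],
)

```text
time: 59.97
ee_pos: [0.4147, -0.3689, 0.1638]
tcp_rot: [-179.7, 0.1, 92.7]
wrist_force: [-0.1, 0.7, 0.4]
opening: 0.047
grasp_force: 0.0
```

>>> servo_tool(
  moves=[
    [0,0,-3,0],
    [0,0,-6,0],
    [0,0,-8.5,0],
    [0,0,-9.4,0],
    [0,0,-9.4,0],
    [0,0,-9.4,0],
  ],
)

```text
time: 60.47
ee_pos: [0.4145, -0.369, 0.0708]
tcp_rot: [-179.7, 0.1, 92.7]
wrist_force: [0.8, 0.1, 0.9]
opening: 0.047
grasp_force: 0.0
```

>>> servo_tool(
  moves=[
    [0,0,0,0],
    [0,0,0,0],
    [0,0,0,0],
    [0,0,0,0],
    [0,0,0,0],
    [0,0,0,0],
    [0,0,0,0],
  ],
  claw=1,
  force=20,
)

```text
time: 61.05
ee_pos: [0.4148, -0.3695, 0.072]
tcp_rot: [-179.8, 0.2, 92.7]
wrist_force: [0.9, -1.5, 4.8]
opening: 0.0172
grasp_force: 21.3
```

```bash
python3 - <<'E'
import numpy as np
r=5.03
def rows(t0,d): 
    t=np.radians(t0+d); a=np.radians(t0)
    return [[round(float(r*(np.cos(x)-np.cos(a))),2),round(float(r*(np.sin(x)-np.sin(a))),2),0,round(float(x-a),3)] for x in t]
print(rows(-87.2,np.arange(5.,61,5))); print(rows(-27.2,np.r_[np.arange(5.,46,5),48]))
E
```

```text
[[0.44, 0.04, 0, 0.087], [0.87, 0.12, 0, 0.175], [1.29, 0.23, 0, 0.262], [1.7, 0.39, 0, 0.349], [2.1, 0.57, 0, 0.436], [2.48, 0.8, 0, 0.524], [2.84, 1.05, 0, 0.611], [3.17, 1.33, 0, 0.698], [3.48, 1.65, 0, 0.785], [3.76, 1.98, 0, 0.873], [4.01, 2.34, 0, 0.96], [4.23, 2.72, 0, 1.047]]
[[0.18, 0.4, 0, 0.087], [0.33, 0.81, 0, 0.175], [0.44, 1.24, 0, 0.262], [0.52, 1.67, 0, 0.349], [0.55, 2.11, 0, 0.436], [0.55, 2.54, 0, 0.524], [0.51, 2.98, 0, 0.611], [0.43, 3.41, 0, 0.698], [0.32, 3.84, 0, 0.785], [0.23, 4.09, 0, 0.838]]
```

>>> servo_tool(
  moves=[
    [0.44,0.04,0,0.087],
    [0.87,0.12,0,0.175],
    [1.29,0.23,0,0.262],
    [1.7,0.39,0,0.349],
    [2.1,0.57,0,0.436],
    [2.48,0.8,0,0.524],
    [2.84,1.05,0,0.611],
    [3.17,1.33,0,0.698],
    [3.48,1.65,0,0.785],
    [3.76,1.98,0,0.873],
    [4.01,2.34,0,0.96],
    [4.23,2.72,0,1.047],
    [4.23,2.72,0,1.047],
    [4.23,2.72,0,1.047],
  ],
)

```text
time: 62.22
ee_pos: [0.4577, -0.3425, 0.0721]
tcp_rot: [-179.6, 0.3, 152.6]
wrist_force: [3.8, -2.3, 5.7]
opening: 0.0172
grasp_force: 21.3
```

>>> servo_tool(
  moves=[
    [0.18,0.4,0,0.087],
    [0.33,0.81,0,0.175],
    [0.44,1.24,0,0.262],
    [0.52,1.67,0,0.349],
    [0.55,2.11,0,0.436],
    [0.55,2.54,0,0.524],
    [0.51,2.98,0,0.611],
    [0.43,3.41,0,0.698],
    [0.32,3.84,0,0.785],
    [0.23,4.09,0,0.838],
    [0.23,4.09,0,0.838],
    [0.23,4.09,0,0.838],
  ],
)

```text
time: 63.22
ee_pos: [0.4601, -0.3013, 0.0721]
tcp_rot: [-179.5, 0.3, -159.3]
wrist_force: [5.3, -1.2, 5.0]
opening: 0.0174
grasp_force: 21.4
```

>>> servo_tool(
  moves=[
    [0,0,0,0],
    [0,0,0,0],
    [0,0,0,0],
    [0,0,0,0],
  ],
  claw=0.45,
)

```text
time: 63.55
ee_pos: [0.4582, -0.3006, 0.07]
tcp_rot: [-179.7, 0.1, -159.3]
wrist_force: [-0.8, -0.5, 0.8]
opening: 0.0469
grasp_force: 0.0
```

>>> servo_tool(
  moves=[
    [0,0,3,0],
    [0,0,6,0],
    [4,2,10,0],
    [7,3,13,0],
    [7,3,13,0],
    [7,3,13,0],
    [7,3,13,0],
  ],
)

```text
time: 64.13
ee_pos: [0.529, -0.2705, 0.2001]
tcp_rot: [-179.7, 0.1, -159.3]
wrist_force: [1.0, -0.1, 0.0]
opening: 0.047
grasp_force: 0.0
```

```bash
python3 shot.py L1
```

```text
[ 0.52902838 -0.2705374   0.20012014] [-1.79664918e+02  8.70457194e-02 -1.59250632e+02] 64.1333 [-27.00739928  10.26545998  12.47084319  91.89880382  -0.16082881
 -47.75694266] [-0.0119109   0.06271686 -0.01874893]
```

View pics/L1.png

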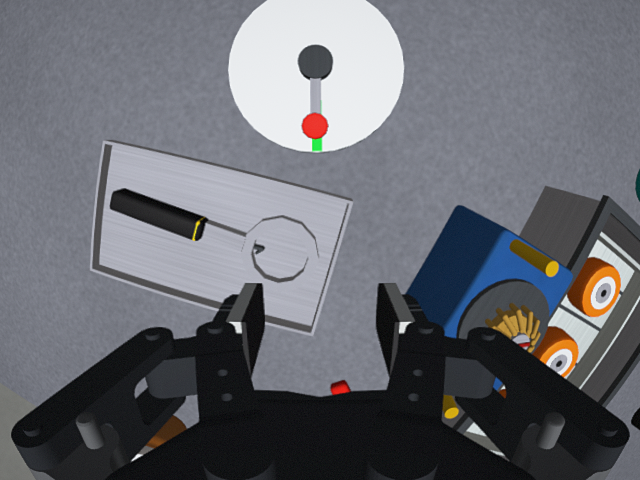

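The lever now lies nearly over the mark: hub (316,62), knob (315,126), green end at (317,145).

```bash
python3 - <<'E'
from h import *
import pickle
np.set_printoptions(precision=4,suppress=True)
o=pickle.load(open("L1.pkl","rb")); im=load("pics/L1.png")
W=lambda p,z:plane(ray("wrist",p,o),z)
gm=mask(im,(50,100,60),(75,255,255)); gm[:, :280]=0; gm[:,350:]=0; gm[170:]=0
print([ (b,W(b[0],.05)) for b in blobs(gm,10)])
rm=mask(im,(0,180,90),(4,255,255)); rm[170:]=0; print([(b,W(b[0],.097)) for b in blobs(rm,40)])
g=cv2.cvtColor(im,cv2.COLOR_RGB2GRAY); m=np.zeros_like(g); m[40:84,290:340]=(g[40:84,290:340]<90)*255
hb=max(blobs(m,20),key=lambda b:b[1]); print(hb,W(hb[0],.06),W(hb[0],.07))
yy,xx=np.nonzero(gm)
for y in np.unique(yy): print(y,xx[yy==y].min(),xx[yy==y].max(),end="; ")
h=cv2.cvtColor(im,cv2.COLOR_RGB2HSV); d=((h[:,:,1]<40)&(h[:,:,2]>200)).astype(np.uint8); n,l,s,c=cv2.connectedComponentsWithStats(d); i=1+np.argmax(s[1:,4]); H=cv2.convexHull(max(cv2.findContours((l==i).astype(np.uint8),0,1)[0],key=cv2.contourArea)); e=cv2.fitEllipse(H); print("\ndial",e,W(e[0],.05))
print("lever row",[(y,[int(x) for x in np.nonzero((g[y,295:340]<215)&(h[y,295:340,1]<60))[0]+295]) for y in (88,98,106)])
E
```

```text
[(([316.6, 144.4], 122, [312, 138, 10, 13]), array([ 0.4709, -0.2955,  0.05  ]))]
[(([314.5, 125.5], 487, [302, 113, 26, 26]), array([ 0.459 , -0.3008,  0.097 ]))]
([315.1, 61.8], 926, [299, 45, 33, 34]) [ 0.4116 -0.3191  0.06  ] [ 0.4135 -0.3181  0.07  ]
138 320 321; 139 312 321; 140 312 321; 141 312 321; 142 312 321; 143 312 321; 144 312 321; 145 312 321; 146 312 321; 147 312 321; 148 312 321; 149 312 321; 150 312 321; 
dial ((315.6898498535156, 68.72747802734375), (165.76593017578125, 175.34812927246094), 87.42105102539062) [ 0.4148 -0.3175  0.05  ]
lever row [(88, [310, 311, 312, 313, 314, 315, 316, 317, 318, 319, 320]), (98, [310, 311, 312, 313, 314, 315, 316, 317, 318, 319, 320]), (106, [310, 311, 312, 313, 314, 315, 316, 317, 318, 319, 320, 321])]
```

```bash
python3 - <<'E'
from h import *
np.set_printoptions(precision=4,suppress=True)
t=camera("top");s=camera("side"); n=0
for a in hubs(t):
    for b in hubs(s):
        p,e=tri(ray("top",a[0]),ray("side",b[0]))
        if e<.006: print("wheel",p,e); n+=abs(p[2]-.0706)<.004
g=get_obs(); print(g["time"],g["grasp_force"],n)
if n==3: print(job_done())
E
```

```text
wheel [0.4885 0.0137 0.0705] 0.00026281997985475936
wheel [0.5735 0.0069 0.0706] 0.00022840164660284859
wheel [ 0.6586 -0.0005  0.0707] 4.0224859585306193e-05
64.2833 0.0 3
the job is handed in; nothing more can be done
None
```

The job is handed in at 64 s: the three orange wheels lie flat in the basket, the basket measures about 45 mm down with the nut at its stop, the wrench is flat back in the pan, and the red lever points within about 1° of the green mark.

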